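# Unpile the sewing notions and set each on its coaster

## Task

The sewing notions have been left in two piles on the work table. Take the piles apart and lay the place out for work again: set the blue box, the red box, the green tin, the yellow tin and the white thread reel each upright in the middle of the coaster of its own colour, and let go of it. Let none of them topple over on the way.

Things in the scene. Friction and masses are not known exactly. Their poses are not given: they have to be found in the camera images.
- blue_box: blue square pin box with lid closed, thin white seam line round it, flat top, 64 x 64 mm and 30 mm high, about 160 g; lowest in its pile, standing on the table at the start. Origin: centre of its underside; z up, x and y square to its side faces.
- red_box: red square pin box with lid closed, thin white seam line round it, flat top, 64 x 64 mm and 30 mm high, about 160 g; lowest in its pile, standing on the table at the start. Origin: centre of its underside; z up, x and y square to its side faces.
- green_tin: green round lidded tin with thin steel bands, flat top, 50 mm diameter, 28 mm high, about 100 g; at the start it stands on one of the two boxes (either one); the reel stands on it. Origin: centre of its underside; z is its axis, up.
- yellow_tin: yellow round lidded tin with thin steel bands, flat top, 50 mm diameter, 28 mm high, about 100 g; at the start it stands on one of the two boxes (either one), with nothing on it. Origin: centre of its underside; z is its axis, up.
- white_reel: white reel of thread, upright straight-sided cylinder 34 mm diameter, 42 mm high, small black dot in its top, about 50 g; at the start it stands on the green tin. Origin: centre of its underside; z is its axis, up.
- blue_coaster: blue square coaster on a slightly wider wooden foot, fixed to the table: 98 x 98 mm overall, coloured top 90 x 90 mm, flat, 7 mm thick. Origin: centre of its underside, on the table (top face 7 mm above); x and y square to its sides.
- red_coaster: red square coaster on a slightly wider wooden foot, fixed to the table: 98 x 98 mm overall, coloured top 90 x 90 mm, flat, 7 mm thick. Origin: centre of its underside, on the table (top face 7 mm above); x and y square to its sides.
- green_coaster: green round coaster on a slightly wider wooden foot, fixed to the table: 88 mm diameter overall, coloured top 80 mm diameter, flat, 7 mm thick. Origin: centre of its underside, on the table (top face 7 mm above).
- yellow_coaster: yellow round coaster on a slightly wider wooden foot, fixed to the table: 88 mm diameter overall, coloured top 80 mm diameter, flat, 7 mm thick. Origin: centre of its underside, on the table (top face 7 mm above).
- white_coaster: white round coaster on a slightly wider wooden foot, fixed to the table: 74 mm diameter overall, coloured top 66 mm diameter, flat, 7 mm thick. Origin: centre of its underside, on the table (top face 7 mm above).
Mind the look-alikes: they are no part of the job. What is shaped like the yellow_coaster but black is not meant.

How it is judged:
By the outcome, as a careful person would: the job done as asked, in the order asked, and still so for the second after the job is handed in, with the robot touching nothing.
It also fails if it takes over 138 s, if anything falls off the work surface, if the arm or the gripper's body presses on something with over 40 N, if the wrist force passes 120 N, or if a joint passes its speed limit or range.

## Robot

A 6-joint arm with a two-finger parallel gripper is mounted at the origin on the work surface. World frame = base frame: x ahead of the robot, y to its left, z up, the work surface at z = 0. Lengths are in m, angles in rad, forces in N, time in s.
With the tool pointing down it reaches from about 0.3 to 0.875 m from the base axis. Payload 6.4 kg.
Tool frame: the origin (TCP) lies between the finger pads; the fingertips stand 25 mm ahead of it and the grasp point (between the pads) lies 6 mm ahead of it; y points along the fingers, x is the direction in which the jaws open and shut, and the axes are right-handed (so a half turn about y gives the same grasp; the last joint's range is limited). The gripper opens to 85 mm and grips with 20 to 120 N. Pads are 22 mm wide; open, the fingers measure 114 mm over their backs; the gripper's body (76 mm by 85 mm) begins 54 mm behind the grasp point. The pads swing forward as they close: fully open they stand 13 mm farther back than shut.
Start: joints at [-0.206, 0.181, 1.607, -0, 1.354, -0.206], TCP at [0.575, 0, 0.256] pointing down, gripper open.
Joint ranges: [-2.99, 2.99], [-0.89, 2.07], [0.3, 2.58], [-1.14, 4.28], [0, 2.63], [-3.12, 3.12]. Speed limits (rad/s): [2.57, 2.57, 3.01, 3.14, 3.14, 3.14].

## Interface

Orientations are given as a unit quaternion [w, x, y, z].
In Python, from bench import ctrl, vision, ticket, find_in, regions_of, pinpoint gives the robot as it stands.
- The arm moves only by the tool apply_moves, never from a script. Its argument "increments" is a list of rows, each an object of numbers: "x", "y", "z": the shift along the tool's x, y, z in cm; "ax", "ay", "az": the turn, a rotation vector about the tool's x, y, z in rad; "grip": the closure, from 0 (fully open) to 1 (shut). A call has 1 to 12 rows; each row is the pose to reach, as a shift and turn from the pose measured when the call began, along the tool's axes at that moment; what a row does not reach only later rows make up. A row lasts 1/8 s, in which the tool goes at most 62.5 mm and 10.7 degrees, less where a joint would pass 70% of its speed; a pose out of reach is approached as far as the arm can. A call with a gripper value outside its range is refused whole. The fingers move at their own pace and stop on an object; the grip force is fixed at half the most. Time passes only in rows, so rows that repeat a pose let the fingers close. It gives the time, the measured TCP pose, the force and the opening at its end, in the units of the state.
- ctrl.get_obs(): the state, without advancing time (a new reading comes with each control period).
- vision.camera(name): name is "scene" or "side" or "wrist"; returns the picture (384x512x3 uint8, red, green, blue); there is no depth.
- vision.camera_params(name): a dict with "intrinsics" (3x3 intrinsics, pixels), "k1" (the pictures are not rectified: a ray, as slopes to the right and down, at radius r is drawn at 1 + k1 r^2 times it, then the intrinsics apply), "R" (3x3) and "t" (3): a world point X has camera coordinates R X + t. Camera axes: x right, y down, z forward; pixel columns grow to the right and rows downward; lengths in m; the calibration is good to about 2 mm. A picture is of the moment at which its call begins: read the wrist's pose just before it. camera_params takes no time and is no camera call; for the wrist camera it gives the pose at the moment of the call.
- ticket.hand_in(): hands the job in, once; it reports no verdict.
Trained networks look in the newest picture that a camera, given by its name, has taken for a name from the list of things; names that differ only in an ending like _2 or _b are one class to them, and where a whole thing is asked for, a point or a joint stands for the part that bears it (a point fixed in the world has none). Each returns a list of dicts, best first, with "p" (0 to 1); they miss things now and then, are a little off and sometimes report something else, mostly with a low value. They report only what shows in the picture. A call takes as long as a camera call. They do not tell look-alikes from the thing itself.
- find_in(camera, query): "rect" ([centre column, centre row, width, height] in pixels, round what is visible of it).
- regions_of(camera, query): "mask" (384x512 bool, what is visible of it) and "rect" ([centre column, centre row, width, height] in pixels, round what is visible of it).
- pinpoint(camera, query): "xy" ([column, row] in pixels: a listed point, or the origin of a listed thing).
The state is a dict: "time_s": time; "q": joint angles; "dq": joint speeds; "joint_efforts": joint torques, N m; "eef_pos": TCP position; "eef_rot": TCP orientation; "wrist_force": force on the tool from outside, world axes, zero at the start; "torque": the same for the moment, N m; "opening": opening from 0.0 (shut) to 1.0 (fully open).
Only numpy, scipy, OpenCV 4.12 (cv2) and the standard library are available. Lean on these libraries where they do the work, as an engineer would, in place of code of your own. Each camera call takes 0.05 s, during which the arm holds its last target.

## Working session

There is one attempt and no reset: what is moved stays moved. The work goes in short steps, Python scripts to look and compute and a tool call to move; the robot and the scene stay as the last step left them, time stands still between calls to the robot, and variables do not carry over. Pictures are saved under pics/ and viewed, and the job is handed in when it is done.

Besides the shell and the picture viewer there is one more tool, called after "Emit:" by a JSON object that holds its "fn" and its "kwargs", one argument or row to a line. apply_moves: Moves the arm, as the interface text tells. Its arguments: {"type":"object","properties":{"increments":{"type":"array","items":{"type":"object","properties":{"x":{"type":"number"},"y":{"type":"number"},"z":{"type":"number"},"ax":{"type":"number"},"ay":{"type":"number"},"az":{"type":"number"},"grip":{"type":"number"}}}}},"required":["increments"]}

```bash
mkdir -p pics; ls; python3 - <<'E'
from bench import ctrl, vision
import cv2
print(ctrl.get_obs())
for n in ["scene","side","wrist"]:
    im=vision.camera(n); cv2.imwrite(f"pics/{n}0.png",im[:,:,::-1])
    p=vision.camera_params(n); print(n,p)
E
```

```text
pics
{'time_s': 0.0, 'q': array([-2.06307550e-01,  1.81557368e-01,  1.60804020e+00,  1.08285358e-05,
        1.35381390e+00, -2.06300395e-01]), 'dq': array([0.00017706, 0.0004624 , 0.00212719, 0.0001134 , 0.00036875,
       0.00216555]), 'joint_efforts': array([ 3.41415571e-04, -4.44869328e+01, -3.51340663e+01, -2.51131587e-04,
        9.11703974e-03,  3.43231875e-05]), 'eef_pos': array([5.74470683e-01, 1.27117556e-04, 2.55359387e-01]), 'eef_rot': array([ 7.07241872e-01, -7.06971106e-01,  6.32003662e-04,  6.25289430e-04]), 'wrist_force': array([ 0.21480895,  1.42941817, -0.22204168]), 'torque': array([ 0.00187537, -0.00344834, -0.00750959]), 'opening': 1.0018937294653687}
scene {'intrinsics': array([[398.25165616,   0.        , 258.30533777],
       [  0.        , 398.25165616, 190.94367826],
       [  0.        ,   0.        ,   1.        ]]), 'k1': -0.09905249658063943, 'R': array([[-0.83545427,  0.54943656,  0.01164586],
       [ 0.30307602,  0.47831734, -0.82423143],
       [-0.4584333 , -0.68507809, -0.56613331]]), 't': array([ 0.48645772, -0.1345628 ,  1.26244252])}
side {'intrinsics': array([[351.71635599,   0.        , 254.84613778],
       [  0.        , 351.71635599, 191.95930021],
       [  0.        ,   0.        ,   1.        ]]), 'k1': -0.03716064964675722, 'R': array([[ 0.99869769, -0.04950242, -0.01234632],
       [-0.03462517, -0.47991375, -0.87663213],
       [ 0.03747024,  0.87591798, -0.48100279]]), 't': array([-0.58014891,  0.08240895,  0.81690117])}
wrist {'intrinsics': array([[321.95469645,   0.        , 254.71460035],
       [  0.        , 321.95469645, 192.30143402],
       [  0.        ,   0.        ,   1.        ]]), 'k1': 0.020923423974372735, 'R': array([[ 9.99999687e-01,  7.87787796e-04,  7.09070024e-05],
       [ 7.23369106e-04, -9.47111830e-01,  3.20902880e-01],
       [ 3.19960233e-04, -3.20902728e-01, -9.47112103e-01]]), 't': array([-0.57378482, -0.04259914,  0.38025881])}
```

View pics/scene0.png

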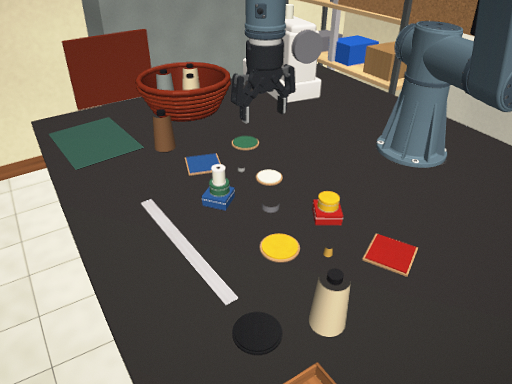

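View pics/side0.png

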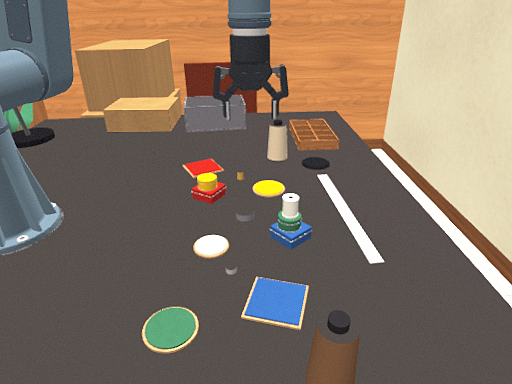

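View pics/wrist0.png

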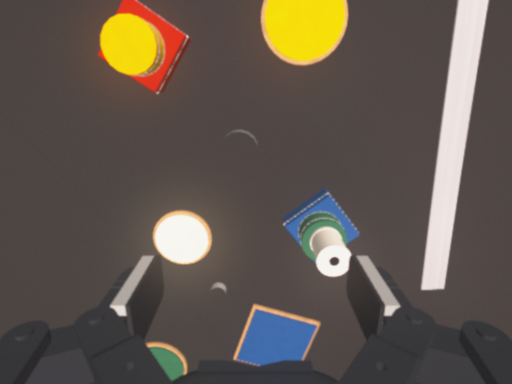

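```bash
cat > h.py <<'E'
import numpy as np, cv2
from bench import ctrl, vision, find_in, regions_of, pinpoint
from scipy.optimize import minimize
def proj(P,X):
    c=np.asarray(X)@P["R"].T+P["t"]; s=c[:,:2]/c[:,2:]
    r2=(s**2).sum(1,keepdims=True); s=s*(1+P["k1"]*r2); K=P["intrinsics"]
    return s@K[:2,:2].T+K[:2,2]
def ray(P,uv,z):
    K=P["intrinsics"]; d=(np.atleast_2d(uv)-K[:2,2])/K[0,0]; s=d.copy()
    for _ in range(20): s=d/(1+P["k1"]*(s**2).sum(1,keepdims=True))
    C=-P["R"].T@P["t"]; D=np.c_[s,np.ones(len(s))]@P["R"]
    return C+D*((z-C[2])/D[:,2])[:,None]
DIM={"blue_box":("s",.064,.030),"red_box":("s",.064,.030),"green_tin":("c",.050,.028),"yellow_tin":("c",.050,.028),"white_reel":("c",.034,.042),
"blue_coaster":("s",.098,.007),"red_coaster":("s",.098,.007),"green_coaster":("c",.088,.007),"yellow_coaster":("c",.088,.007),"white_coaster":("c",.074,.007)}
def pts(name,x,y,yaw,z0):
    k,w,h=DIM[name]
    if k=="s": a=yaw+np.pi/4+np.arange(4)*np.pi/2; r=w/np.sqrt(2)
    else: a=np.arange(48)*2*np.pi/48; r=w/2
    b=np.c_[x+r*np.cos(a),y+r*np.sin(a)]
    return np.r_[np.c_[b,np.full(len(b),z0)],np.c_[b,np.full(len(b),z0+h)]]
S=4
def sil(P,X):
    u=proj(P,X); u=((u+.5)*S).astype(np.float32)
    im=np.zeros((384*S,512*S),np.uint8); cv2.fillConvexPoly(im,cv2.convexHull(u).astype(np.int32),1); return im>0
def fit(name,views,z0,x0,occl=()):
    """views: list of (P,mask); occl: list of (name,x,y,yaw,z0)"""
    k=DIM[name][0]
    M=[(P,cv2.resize(m.astype(np.uint8)*255,None,fx=S,fy=S,interpolation=cv2.INTER_LINEAR)>127) for P,m in views]
    O=[np.any([sil(P,pts(*o)) for o in occl],0) if occl else None for P,m in M]
    def cost(p):
        c=0
        for (P,m),o in zip(M,O):
            s=sil(P,pts(name,p[0],p[1],p[2] if k=="s" else 0,z0))
            if o is not None: s=s&~o; m=m&~o
            c+=1-(s&m).sum()/max(1,(s|m).sum())
        return c/len(M)
    best=None
    for yaw in (np.arange(4)*np.pi/8 if k=="s" else [0]):
        p0=np.r_[x0,yaw]; sx=np.array([p0]+[p0+d for d in np.diag([.006,.006,.2])]) 
        if k!="s": p0=p0[:2]; sx=sx[:3,:2]
        r=minimize(cost,p0,method="Nelder-Mead",options=dict(initial_simplex=sx,maxiter=90,xatol=1e-4,fatol=1e-4))
        if best is None or r.fun<best.fun: best=r
    p=best.x
    yaw=(p[2]+np.pi/4)%(np.pi/2)-np.pi/4 if k=="s" else 0
    return np.array([p[0],p[1],yaw]),best.fun
def shot(cam):
    P=vision.camera_params(cam); im=vision.camera(cam); return P,im
E
python3 - <<'E'
from h import *
import pickle
D={}
for cam in ["scene","side","wrist"]:
    P,im=shot(cam); D[cam]=(P,im,{})
    for n in DIM:
        r=regions_of(cam,n); D[cam][2][n]=r
        print(cam,n,[(round(a["p"],2),np.round(a["rect"]).astype(int).tolist(),int(a["mask"].sum())) for a in r[:4]])
pickle.dump(D,open("d0.pkl","wb")); print(ctrl.get_obs()["time_s"])
E
```

```text
scene blue_box [(0.97, [219, 198, 31, 25], 401)]
scene red_box [(0.56, [328, 213, 27, 30], 499)]
scene green_tin [(0.68, [218, 187, 19, 17], 240)]
scene yellow_tin []
scene white_reel [(0.49, [218, 174, 16, 18], 276)]
scene blue_coaster [(0.82, [203, 165, 38, 23], 536)]
scene red_coaster []
scene green_coaster [(0.8, [247, 143, 28, 13], 283)]
scene yellow_coaster [(0.78, [257, 332, 48, 41], 1776), (0.71, [279, 247, 42, 34], 909)]
scene white_coaster [(0.56, [270, 178, 26, 11], 345)]
side blue_box [(0.63, [290, 235, 36, 25], 611)]
side red_box [(0.72, [209, 192, 36, 20], 434), (0.58, [204, 168, 42, 18], 463)]
side green_tin [(0.72, [290, 222, 28, 21], 366), (0.45, [276, 303, 69, 55], 2636)]
side yellow_tin [(0.72, [208, 182, 22, 16], 303)]
side white_reel [(0.65, [291, 205, 14, 24], 348)]
side blue_coaster [(0.57, [275, 302, 67, 55], 2600)]
side red_coaster [(0.59, [202, 169, 33, 20], 426), (0.47, [209, 194, 35, 21], 400)]
side green_coaster [(0.73, [170, 328, 56, 48], 1989), (0.43, [207, 182, 17, 21], 305)]
side yellow_coaster [(0.85, [315, 162, 33, 14], 264), (0.7, [267, 189, 32, 23], 435)]
side white_coaster [(0.58, [212, 245, 33, 26], 653), (0.34, [290, 236, 42, 26], 634)]
wrist blue_box [(0.88, [320, 214, 71, 54], 1363)]
wrist red_box [(0.97, [143, 46, 92, 90], 2220)]
wrist green_tin [(0.64, [319, 232, 48, 48], 921), (0.3, [166, 361, 41, 39], 876)]
wrist yellow_tin [(0.69, [135, 44, 62, 63], 3059)]
wrist white_reel [(0.91, [329, 252, 40, 51], 1414)]
wrist blue_coaster [(0.85, [276, 335, 84, 63], 3593)]
wrist red_coaster [(0.66, [321, 233, 50, 49], 940)]
wrist green_coaster [(0.67, [166, 363, 40, 39], 926)]
wrist yellow_coaster [(0.72, [306, 32, 91, 65], 4606)]
wrist white_coaster [(0.66, [181, 237, 57, 57], 2434)]
1.8
```

```bash
python3 - <<'E'
from h import *
import pickle
D=pickle.load(open("d0.pkl","rb"))
def V(n,sel): return [(D[c][0],D[c][2][n][i]["mask"]) for c,i in sel]
def run(n,sel,z0,occl=()):
    P,m=V(n,sel)[-1]; yx=np.argwhere(m).mean(0)[::-1]
    x0=ray(P,yx,z0+DIM[n][2]/2)[0,:2]
    out=[]
    for s in ([[q] for q in sel]+([sel] if len(sel)>1 else [])):
        p,c=fit(n,V(n,s),z0,x0,occl); out.append((s,p,c)); print(n,[q[0] for q in s],np.round(p,4),round(c,3))
    return out[-1][1]
R={}
for n,s in {"blue_coaster":[("scene",0),("side",0)],"red_coaster":[("side",0)],"green_coaster":[("scene",0),("side",0)],
 "yellow_coaster":[("scene",1),("side",1),("wrist",0)],"white_coaster":[("scene",0),("side",0),("wrist",0)]}.items(): R[n]=run(n,s,0)
s3=[("scene",0),("side",0),("wrist",0)]
R["white_reel"]=run("white_reel",s3,.058)
o=[("white_reel",*R["white_reel"],.058)]
R["green_tin"]=run("green_tin",s3,.03,o); o.append(("green_tin",*R["green_tin"],.03))
R["blue_box"]=run("blue_box",s3,0,o)
R["yellow_tin"]=run("yellow_tin",[("side",0),("wrist",0)],.03)
R["red_box"]=run("red_box",s3,0,[("yellow_tin",*R["yellow_tin"],.03)])
pickle.dump(R,open("r0.pkl","wb"))
E
```

```text
blue_coaster ['scene'] [ 0.604  -0.2657 -0.3288] 0.186
blue_coaster ['side'] [ 0.6044 -0.2682 -0.3004] 0.034
blue_coaster ['scene', 'side'] [ 0.6042 -0.2682 -0.2995] 0.116
red_coaster ['side'] [0.4291 0.2933 0.4324] 0.16
green_coaster ['scene'] [ 0.4284 -0.3133  0.    ] 0.152
green_coaster ['side'] [ 0.4312 -0.3159  0.    ] 0.072
green_coaster ['scene', 'side'] [ 0.43   -0.3144  0.    ] 0.123
yellow_coaster ['scene'] [0.6233 0.1478 0.    ] 0.052
yellow_coaster ['side'] [0.6243 0.1464 0.    ] 0.07
yellow_coaster ['wrist'] [0.6232 0.1457 0.    ] 0.016
yellow_coaster ['scene', 'side', 'wrist'] [0.6236 0.1464 0.    ] 0.051
white_coaster ['scene'] [ 0.4798 -0.1025  0.    ] 0.05
white_coaster ['side'] [ 0.4811 -0.1034  0.    ] 0.062
white_coaster ['wrist'] [ 0.4816 -0.1041  0.    ] 0.055
white_coaster ['scene', 'side', 'wrist'] [ 0.4809 -0.1034  0.    ] 0.064
white_reel ['scene'] [ 0.6479 -0.0802  0.    ] 0.081
white_reel ['side'] [ 0.6512 -0.0768  0.    ] 0.124
white_reel ['wrist'] [ 0.6497 -0.08    0.    ] 0.07
white_reel ['scene', 'side', 'wrist'] [ 0.6493 -0.0792  0.    ] 0.112
green_tin ['scene'] [ 0.6471 -0.0819  0.    ] 0.085
green_tin ['side'] [ 0.649  -0.0804  0.    ] 0.059
green_tin ['wrist'] [ 0.6491 -0.0821  0.    ] 0.065
green_tin ['scene', 'side', 'wrist'] [ 0.6485 -0.0811  0.    ] 0.087
blue_box ['scene'] [ 0.6496 -0.0834  0.7   ] 0.119
blue_box ['side'] [ 0.6536 -0.0781  0.6697] 0.086
blue_box ['wrist'] [ 0.6527 -0.0827  0.666 ] 0.069
blue_box ['scene', 'side', 'wrist'] [ 0.6521 -0.082   0.6638] 0.12
yellow_tin ['side'] [0.4616 0.1165 0.    ] 0.086
yellow_tin ['wrist'] [0.4618 0.1138 0.    ] 0.042
yellow_tin ['side', 'wrist'] [0.4617 0.1139 0.    ] 0.066
red_box ['scene'] [ 0.4623  0.1202 -0.5895] 0.087
red_box ['side'] [ 0.4636  0.1204 -0.5891] 0.063
red_box ['wrist'] [ 0.4632  0.1169 -0.5826] 0.046
red_box ['scene', 'side', 'wrist'] [ 0.4629  0.1173 -0.5854] 0.093
```

```bash
python3 - <<'E'
import cv2
s=cv2.imread("pics/scene0.png"); w=cv2.imread("pics/side0.png")
a=cv2.resize(s[130:360,170:430],None,fx=1.5,fy=1.5,interpolation=2)
b=cv2.resize(w[140:360,130:340],None,fx=1.57,fy=1.57,interpolation=2)[:345]
import numpy as np
b=cv2.resize(b,(380,345))
cv2.imwrite("pics/crop0.png",np.hstack([a,b]))
E
```

```text
(no output)
```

View pics/crop0.png

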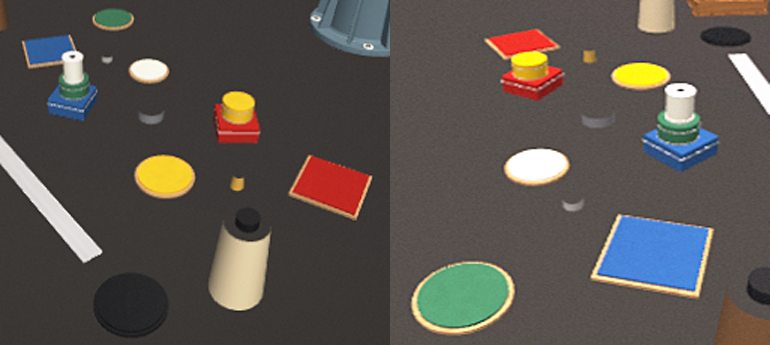

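```bash
cat > plan.py <<'E'
import sys, numpy as np
from scipy.spatial.transform import Rotation as Ro
from bench import ctrl
def Rd(psi):
    c,s=np.cos(psi),np.sin(psi); return np.array([[c,0,-s],[s,0,c],[0,-1,0]])
def plan(wps):
    o=ctrl.get_obs(); q=o["eef_rot"]; R=Ro.from_quat([q[1],q[2],q[3],q[0]]).as_matrix(); p=o["eef_pos"]
    psi=np.arctan2(R[1,0],R[0,0])
    print("t",round(o["time_s"],2),"at",np.round(p,4),"psi",round(psi,3),"open",round(o["opening"],3),"F",np.round(o["wrist_force"],1),"q",np.round(o["q"],2))
    for w in wps:
        d=R.T@(np.array(w[:3])-p)*100; a=Ro.from_matrix(R.T@Rd(w[3])).as_rotvec()
        print(w,"->",np.round(d,2),np.round(a,3))
if __name__=="__main__": plan([list(map(float,a.split(","))) for a in sys.argv[1:]])
E
python3 plan.py .6493,-.0792,.16,0 .6493,-.0792,.088,0
```

```text
t 1.8 at [0.575  0.     0.2563] psi 0.0 open 1.002 F [ 0.3 -0.4  0.1] q [-0.21  0.18  1.61 -0.    1.35 -0.21]
[0.6493, -0.0792, 0.16, 0.0] -> [ 7.43  9.63 -7.92] [ 0.  0. -0.]
[0.6493, -0.0792, 0.088, 0.0] -> [ 7.43 16.83 -7.92] [ 0.  0. -0.]
```

Emit:
{"fn": "apply_moves", "kwargs": {
  "increments": [
    {"x":7.4,"y":5,"z":-7.9,"grip":0},
    {"x":7.4,"y":5,"z":-7.9,"grip":0},
    {"x":7.4,"y":9.6,"z":-7.9,"grip":0},
    {"x":7.4,"y":9.6,"z":-7.9,"grip":0}
  ]
}}

```text
invalid input
```

```bash
python3 - <<'E'
from h import *
P,im=shot("wrist"); cv2.imwrite("pics/w1.png",im[:,:,::-1])
r=regions_of("wrist","white_reel")
print([(a["p"],a["rect"]) for a in r])
if r:print(fit("white_reel",[(P,r[0]["mask"])],.058,np.array([.649,-.079])))
E
python3 plan.py .6493,-.0792,.088,0
```

```text
[(0.62, [331.1, 251.1, 45.6, 51.8]), (0.52, [166.1, 361.4, 38.9, 39.3])]
(array([ 0.64987359, -0.08013497,  0.        ]), np.float64(0.05362426035502954))
t 1.9 at [0.575  0.     0.2563] psi -0.0 open 0.998 F [-0.6 -0.7 -0.3] q [-0.21  0.18  1.61  0.    1.35 -0.21]
[0.6493, -0.0792, 0.088, 0.0] -> [ 7.43 16.83 -7.92] [-0. -0. -0.]
```

View pics/w1.png

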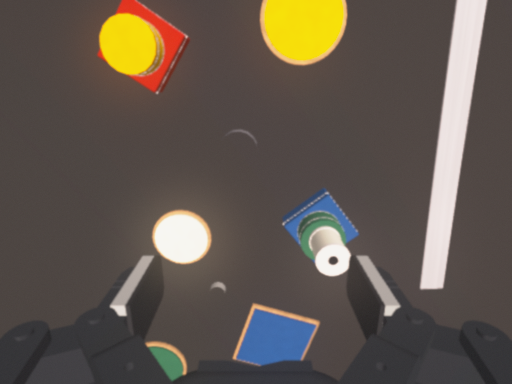

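Emit:
{"fn": "apply_moves", "kwargs": {
  "increments": [
    {"x":7.4,"y":5.0,"z":-7.9,"ax":0,"ay":0,"az":0,"grip":0},
    {"x":7.4,"y":5.0,"z":-7.9,"ax":0,"ay":0,"az":0,"grip":0},
    {"x":7.4,"y":9.6,"z":-7.9,"ax":0,"ay":0,"az":0,"grip":0},
    {"x":7.4,"y":9.6,"z":-7.9,"ax":0,"ay":0,"az":0,"grip":0}
  ]
}}

```text
time_s: 2.4
eef_pos: [0.646, -0.0785, 0.1555]
eef_rot: [0.708, -0.706, 0.004, 0.003]
wrist_force: [-1.0, -0.1, -0.3]
opening: 0.998
```

```bash
python3 - <<'E'
from h import *
P,im=shot("wrist"); cv2.imwrite("pics/w2.png",im[:,:,::-1])
r=regions_of("wrist","white_reel")
print([(a["p"],a["rect"]) for a in r])
if r:print(fit("white_reel",[(P,r[0]["mask"])],.058,np.array([.649,-.079])))
r=regions_of("wrist","blue_coaster")
print([(a["p"],a["rect"]) for a in r])
if r:print(fit("blue_coaster",[(P,r[0]["mask"])],0,np.array([.604,-.268])))
E
python3 plan.py .6495,-.0795,.088,0
```

```text
[(0.92, [265.9, 218.8, 59.5, 72.3])]
(array([ 0.6495155 , -0.08049562,  0.        ]), np.float64(0.031349302213219854))
[]
t 2.55 at [ 0.6498 -0.0788  0.1623] psi 0.001 open 1.002 F [ 0.2  0.4 -0.6] q [-0.3   0.44  1.47  0.    1.23 -0.3 ]
[0.6495, -0.0795, 0.088, 0.0] -> [-0.04  7.43 -0.07] [0.001 0.001 0.002]
```

View pics/w2.png

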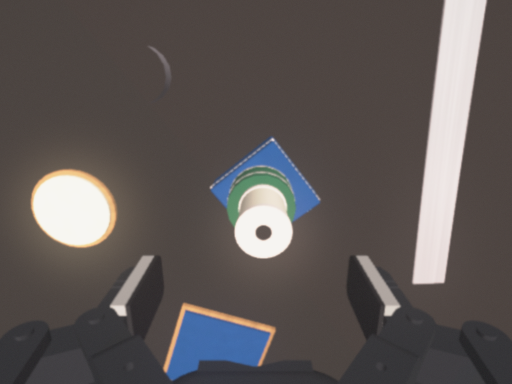

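Wrist picture: the reel top sits at (263,232), centred between the jaws, on the green tin. The fit agrees to about 1 mm, so I descend and grip.

Emit:
{"fn": "apply_moves", "kwargs": {
  "increments": [
    {"x":0,"y":4.0,"z":-0.1,"ax":0,"ay":0,"az":0,"grip":0},
    {"x":0,"y":7.4,"z":-0.1,"ax":0,"ay":0,"az":0,"grip":0},
    {"x":0,"y":7.4,"z":-0.1,"ax":0,"ay":0,"az":0,"grip":0.2},
    {"x":0,"y":7.4,"z":-0.1,"ax":0,"ay":0,"az":0,"grip":0.4},
    {"x":0,"y":7.4,"z":-0.1,"ax":0,"ay":0,"az":0,"grip":0.5},
    {"x":0,"y":7.4,"z":-0.1,"ax":0,"ay":0,"az":0,"grip":0.6},
    {"x":0,"y":7.4,"z":-0.1,"ax":0,"ay":0,"az":0,"grip":0.7},
    {"x":0,"y":7.4,"z":-0.1,"ax":0,"ay":0,"az":0,"grip":1},
    {"x":0,"y":7.4,"z":-0.1,"ax":0,"ay":0,"az":0,"grip":1},
    {"x":0,"y":7.4,"z":-0.1,"ax":0,"ay":0,"az":0,"grip":1},
    {"x":0,"y":7.4,"z":-0.1,"ax":0,"ay":0,"az":0,"grip":1}
  ]
}}

```text
time_s: 3.92
eef_pos: [0.651, -0.0801, 0.0902]
eef_rot: [-0.707, 0.708, 0.002, 0.001]
wrist_force: [-1.1, 0.6, 6.5]
opening: 0.383
```

```bash
python3 - <<'E'
from h import *
P,im=shot("side"); cv2.imwrite("pics/s3.png",cv2.resize(im[150:260,220:360,::-1],None,fx=4,fy=4,interpolation=2))
E
python3 plan.py .6495,-.0795,.088,0 .6495,-.0795,.16,0 .4812,-.1037,.16,0 .4812,-.1037,.038,0
```

```text
t 3.98 at [ 0.651  -0.0801  0.0902] psi 0.001 open 0.382 F [-0.1 -0.   6.4] q [-0.3   0.53  1.5   0.    1.1  -0.3 ]
[0.6495, -0.0795, 0.088, 0.0] -> [-0.15  0.22  0.06] [0.001 0.001 0.005]
[0.6495, -0.0795, 0.16, 0.0] -> [-0.12 -6.98  0.05] [0.001 0.001 0.005]
[0.4812, -0.1037, 0.16, 0.0] -> [-16.95  -7.06  -2.36] [0.001 0.001 0.005]
[0.4812, -0.1037, 0.038, 0.0] -> [-17.01   5.14  -2.35] [0.001 0.001 0.005]
```

View pics/s3.png

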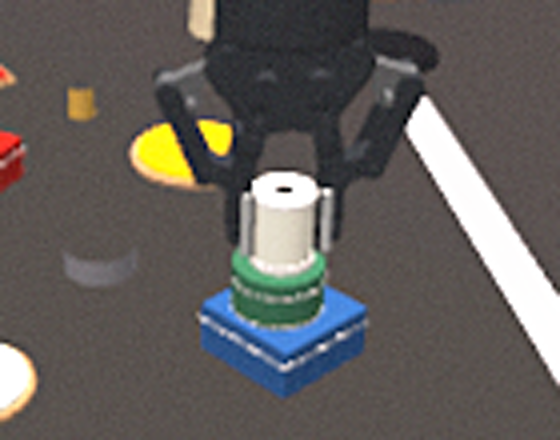

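Emit:
{"fn": "apply_moves", "kwargs": {
  "increments": [
    {"x":0,"y":-1.5,"z":0,"ax":0,"ay":0,"az":0,"grip":1},
    {"x":0,"y":-4.0,"z":0,"ax":0,"ay":0,"az":0,"grip":1},
    {"x":-0.1,"y":-7.0,"z":0,"ax":0,"ay":0,"az":0,"grip":1},
    {"x":-4,"y":-7.0,"z":-0.6,"ax":0,"ay":0,"az":0,"grip":1},
    {"x":-9,"y":-7.0,"z":-1.2,"ax":0,"ay":0,"az":0,"grip":1},
    {"x":-14,"y":-7.0,"z":-2,"ax":0,"ay":0,"az":0,"grip":1},
    {"x":-17,"y":-7.0,"z":-2.4,"ax":0,"ay":0,"az":0,"grip":1},
    {"x":-17,"y":-7.0,"z":-2.4,"ax":0,"ay":0,"az":0,"grip":1},
    {"x":-17,"y":-3.0,"z":-2.4,"ax":0,"ay":0,"az":0,"grip":1},
    {"x":-17,"y":1.0,"z":-2.4,"ax":0,"ay":0,"az":0,"grip":1},
    {"x":-17,"y":3.0,"z":-2.4,"ax":0,"ay":0,"az":0,"grip":1},
    {"x":-17,"y":3.0,"z":-2.4,"ax":0,"ay":0,"az":0,"grip":1}
  ]
}}

```text
time_s: 5.48
eef_pos: [0.4811, -0.1038, 0.0584]
eef_rot: [-0.707, 0.707, 0.001, 0.001]
wrist_force: [-0.8, -0.7, -0.8]
opening: 0.385
```

```bash
python3 - <<'E'
from h import *
for c in ["side","scene"]:
    P,im=shot(c); cv2.imwrite(f"pics/{c}4.png",im[:,:,::-1])
    r=regions_of(c,"white_reel"); print([(a["p"],a["rect"]) for a in r[:3]])
    if r: print(fit("white_reel",[(P,r[0]["mask"])],.028,np.array([.481,-.103])))
E
python3 plan.py .4812,-.1037,.060,0 .4812,-.1037,.040,0
python3 - <<'E'
import cv2,numpy as np
a=cv2.imread("pics/side4.png")[130:330,140:340];b=cv2.imread("pics/scene4.png")[90:290,170:370]
cv2.imwrite("pics/c4.png",cv2.resize(np.hstack([a,b]),None,fx=2,fy=2))
E
```

```text
[(0.66, [209.3, 227.3, 15.3, 23.5])]
(array([ 0.48122266, -0.10332227,  0.        ]), np.float64(0.1905337970663844))
[(0.67, [269.3, 161.2, 6.8, 19.8])]
(array([ 0.47726286, -0.10451895,  0.        ]), np.float64(0.3902635825712749))
t 5.67 at [ 0.4826 -0.1047  0.0608] psi 0.001 open 0.382 F [ 0.  -1.   0.3] q [-0.46  0.28  1.95  0.    0.91 -0.46]
[0.4812, -0.1037, 0.06, 0.0] -> [-0.14  0.08  0.1 ] [0.003 0.001 0.007]
[0.4812, -0.1037, 0.04, 0.0] -> [-0.15  2.08  0.11] [0.003 0.001 0.007]
```

View pics/c4.png

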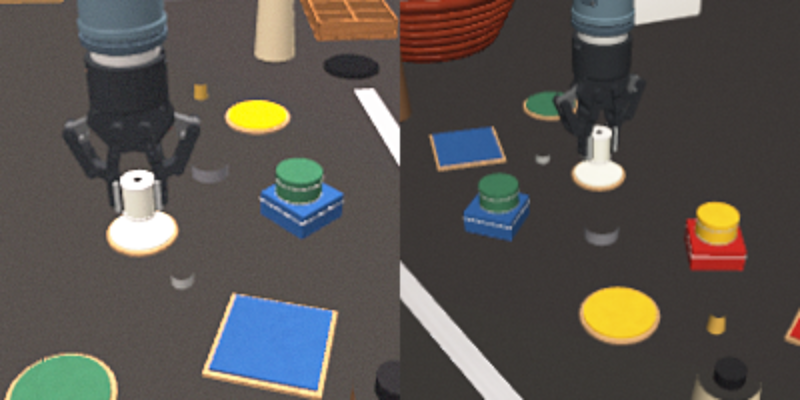

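The reel is held upright over the white coaster. I lower it, open, and lift off.

Emit:
{"fn": "apply_moves", "kwargs": {
  "increments": [
    {"x":-0.1,"y":1.2,"z":0.1,"ax":0,"ay":0,"az":0,"grip":1},
    {"x":-0.1,"y":2.1,"z":0.1,"ax":0,"ay":0,"az":0,"grip":1},
    {"x":-0.1,"y":2.1,"z":0.1,"ax":0,"ay":0,"az":0,"grip":1}
  ]
}}

```text
time_s: 6.05
eef_pos: [0.4817, -0.1037, 0.0393]
eef_rot: [-0.706, 0.708, 0.003, 0.002]
wrist_force: [-0.1, -0.7, -0.6]
opening: 0.384
```

```bash
python3 plan.py .4812,-.1037,.0385,0
```

```text
t 6.05 at [ 0.4817 -0.1037  0.0393] psi 0.001 open 0.384 F [-0.1 -0.7 -0.6] q [-0.45  0.32  1.95  0.    0.86 -0.46]
[0.4812, -0.1037, 0.0385, 0.0] -> [-0.05  0.08  0.  ] [0.002 0.001 0.007]
```

Emit:
{"fn": "apply_moves", "kwargs": {
  "increments": [
    {"x":-0.05,"y":0.1,"z":0,"ax":0,"ay":0,"az":0,"grip":1},
    {"x":-0.05,"y":0.2,"z":0,"ax":0,"ay":0,"az":0,"grip":1},
    {"x":-0.05,"y":0.2,"z":0,"ax":0,"ay":0,"az":0,"grip":1}
  ]
}}

```text
time_s: 6.42
eef_pos: [0.4817, -0.1038, 0.0391]
eef_rot: [-0.706, 0.708, 0.003, 0.002]
wrist_force: [-5.4, 3.8, 21.8]
opening: 0.38
```

```bash
python3 - <<'E'
from h import *
P,im=shot("side"); cv2.imwrite("pics/s5.png",cv2.resize(im[190:270,170:270,::-1],None,fx=5,fy=5,interpolation=2))
E
python3 plan.py .4812,-.1037,.038,0
```

```text
t 6.47 at [ 0.4817 -0.1038  0.0391] psi 0.001 open 0.383 F [-6.6  3.2 22.4] q [-0.45  0.32  1.95  0.    0.86 -0.46]
[0.4812, -0.1037, 0.038, 0.0] -> [-0.05  0.11  0.01] [0.002 0.001 0.007]
```

View pics/s5.png

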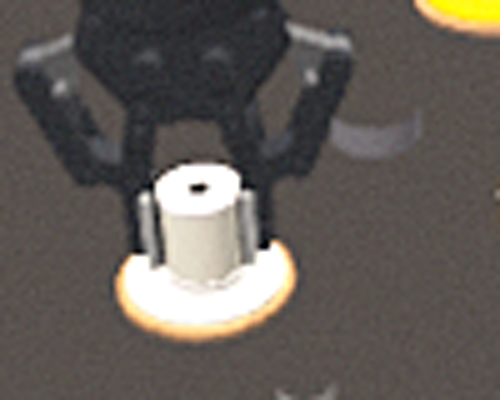

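Emit:
{"fn": "apply_moves", "kwargs": {
  "increments": [
    {"x":0,"y":0,"z":0,"ax":0,"ay":0,"az":0,"grip":1},
    {"x":0,"y":0,"z":0,"ax":0,"ay":0,"az":0,"grip":0.5},
    {"x":0,"y":0,"z":0,"ax":0,"ay":0,"az":0,"grip":0.3},
    {"x":0,"y":0,"z":0,"ax":0,"ay":0,"az":0,"grip":0},
    {"x":0,"y":0,"z":0,"ax":0,"ay":0,"az":0,"grip":0},
    {"x":0,"y":0,"z":0,"ax":0,"ay":0,"az":0,"grip":0},
    {"x":0,"y":-3,"z":0,"ax":0,"ay":0,"az":0,"grip":0},
    {"x":0,"y":-7,"z":0,"ax":0,"ay":0,"az":0,"grip":0},
    {"x":0,"y":-12,"z":0,"ax":0,"ay":0,"az":0,"grip":0},
    {"x":0,"y":-12,"z":0,"ax":0,"ay":0,"az":0,"grip":0}
  ]
}}

```text
time_s: 7.72
eef_pos: [0.4836, -0.1047, 0.1633]
eef_rot: [-0.705, 0.709, 0.006, 0.005]
wrist_force: [-0.6, -0.0, -0.4]
opening: 0.996
```

```bash
python3 - <<'E'
from h import *
V=[]
for c in ["side","scene","wrist"]:
    P,im=shot(c); cv2.imwrite(f"pics/{c}6.png",im[:,:,::-1])
    for n,z,x0 in [("white_reel",.007,(.481,-.103)),("green_tin",.03,(.649,-.081))]:
        r=regions_of(c,n); print(c,n,[(a["p"],a["rect"]) for a in r[:3]])
        if r: print(fit(n,[(P,r[0]["mask"])],z,np.array(x0)))
E
python3 plan.py .649,-.081,.15,0 .649,-.081,.06,0
```

```text
side white_reel [(0.62, [211.8, 233.6, 16.7, 30.2])]
(array([ 0.48228497, -0.10008544,  0.        ]), np.float64(0.06351414000927214))
side green_tin [(0.97, [289.8, 219.1, 25.0, 20.4]), (0.35, [265.5, 188.7, 33.2, 19.3]), (0.26, [274.2, 303.1, 65.0, 53.5])]
(array([ 0.6496644, -0.0789565,  0.       ]), np.float64(0.058065308126687976))
scene white_reel [(0.64, [202.9, 163.7, 38.3, 22.7]), (0.58, [268.4, 167.9, 10.7, 23.8])]
(array([ 0.481, -0.103,  0.   ]), np.float64(1.0))
scene green_tin [(0.55, [217.6, 186.6, 17.0, 23.1]), (0.31, [327.9, 202.7, 20.9, 22.3])]
(array([ 0.64685071, -0.08124445,  0.        ]), np.float64(0.054031307860629485))
wrist white_reel [(0.67, [258.6, 193.6, 45.0, 58.1])]
(array([ 0.48132346, -0.10419035,  0.        ]), np.float64(0.023439151841000427))
wrist green_tin [(0.65, [474.1, 168.7, 75.5, 74.8]), (0.63, [259.6, 192.9, 47.4, 57.8])]
(array([ 0.64951005, -0.081237  ,  0.        ]), np.float64(0.01518350227193288))
t 8.18 at [ 0.4803 -0.1033  0.1581] psi 0.001 open 1.001 F [0.1 0.  0.2] q [-0.45  0.11  1.91  0.    1.12 -0.46]
[0.649, -0.081, 0.15, 0.0] -> [16.87  0.9   2.21] [0.002 0.001 0.005]
[0.649, -0.081, 0.06, 0.0] -> [16.82  9.9   2.23] [0.002 0.001 0.005]
```

View pics/side6.png

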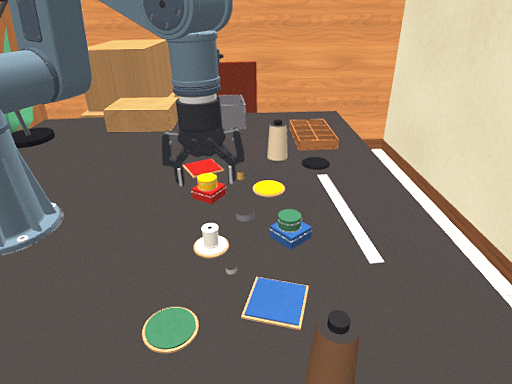

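Emit:
{"fn": "apply_moves", "kwargs": {
  "increments": [
    {"x":5,"y":0.9,"z":0.7,"ax":0,"ay":0,"az":0,"grip":0},
    {"x":11,"y":0.9,"z":1.5,"ax":0,"ay":0,"az":0,"grip":0},
    {"x":16.9,"y":0.9,"z":2.2,"ax":0,"ay":0,"az":0,"grip":0},
    {"x":16.9,"y":0.9,"z":2.2,"ax":0,"ay":0,"az":0,"grip":0},
    {"x":16.9,"y":0.9,"z":2.2,"ax":0,"ay":0,"az":0,"grip":0},
    {"x":16.9,"y":5,"z":2.2,"ax":0,"ay":0,"az":0,"grip":0},
    {"x":16.9,"y":8,"z":2.2,"ax":0,"ay":0,"az":0,"grip":0},
    {"x":16.9,"y":8,"z":2.2,"ax":0,"ay":0,"az":0,"grip":0}
  ]
}}

```text
time_s: 9.18
eef_pos: [0.6464, -0.0808, 0.0766]
eef_rot: [0.707, -0.707, 0.0, 0.0]
wrist_force: [0.0, -1.0, 0.2]
opening: 1.001
```

```bash
python3 plan.py .6493,-.0812,.055,0
python3 - <<'E'
from h import *
P,im=shot("wrist"); cv2.imwrite("pics/w7.png",im[:,:,::-1])
E
```

```text
t 9.18 at [ 0.6464 -0.0808  0.0766] psi 0.0 open 1.001 F [ 0.  -1.   0.2] q [-0.31  0.54  1.52  0.    1.08 -0.31]
[0.6493, -0.0812, 0.055, 0.0] -> [ 0.29  2.16 -0.04] [-0.  0. -0.]
```

View pics/w7.png

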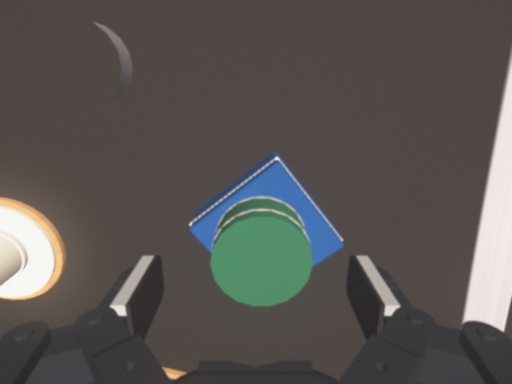

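The green tin top at (261,253) lies midway between the jaws. I descend and close.

Emit:
{"fn": "apply_moves", "kwargs": {
  "increments": [
    {"x":0.3,"y":1.2,"z":0,"ax":0,"ay":0,"az":0,"grip":0},
    {"x":0.3,"y":2.2,"z":0,"ax":0,"ay":0,"az":0,"grip":0},
    {"x":0.3,"y":2.2,"z":0,"ax":0,"ay":0,"az":0,"grip":0},
    {"x":0.3,"y":2.2,"z":0,"ax":0,"ay":0,"az":0,"grip":0.2},
    {"x":0.3,"y":2.2,"z":0,"ax":0,"ay":0,"az":0,"grip":0.35},
    {"x":0.3,"y":2.2,"z":0,"ax":0,"ay":0,"az":0,"grip":0.5},
    {"x":0.3,"y":2.2,"z":0,"ax":0,"ay":0,"az":0,"grip":1},
    {"x":0.3,"y":2.2,"z":0,"ax":0,"ay":0,"az":0,"grip":1},
    {"x":0.3,"y":2.2,"z":0,"ax":0,"ay":0,"az":0,"grip":1},
    {"x":0.3,"y":2.2,"z":0,"ax":0,"ay":0,"az":0,"grip":1}
  ]
}}

```text
time_s: 10.48
eef_pos: [0.6518, -0.0815, 0.0576]
eef_rot: [-0.707, 0.708, 0.002, 0.002]
wrist_force: [0.0, 0.4, 5.6]
opening: 0.565
```

```bash
python3 - <<'E'
from h import *
P,im=shot("side"); cv2.imwrite("pics/s8.png",cv2.resize(im[150:260,220:360,::-1],None,fx=4,fy=4,interpolation=2))
E
python3 plan.py .65,-.081,.13,0 .4305,-.3155,.13,0 .4305,-.3155,.045,0
```

```text
t 10.53 at [ 0.6518 -0.0815  0.0576] psi 0.0 open 0.564 F [0.9 0.6 4.6] q [-0.3   0.58  1.51  0.    1.05 -0.31]
[0.65, -0.081, 0.13, 0.0] -> [-0.15 -7.24  0.04] [0.001 0.    0.005]
[0.4305, -0.3155, 0.13, 0.0] -> [-22.11  -7.31 -23.41] [0.001 0.    0.005]
[0.4305, -0.3155, 0.045, 0.0] -> [-22.15   1.19 -23.39] [0.001 0.    0.005]
```

View pics/s8.png

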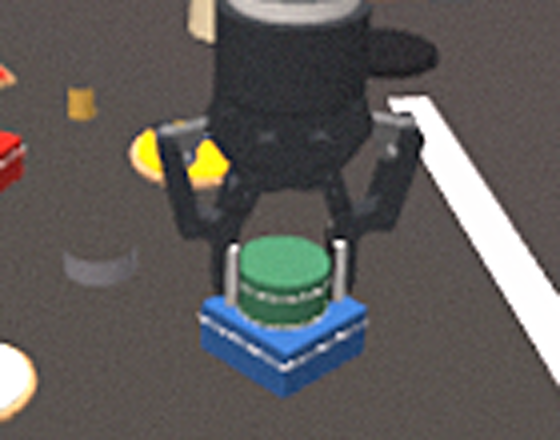

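Emit:
{"fn": "apply_moves", "kwargs": {
  "increments": [
    {"x":-0.1,"y":-2.0,"z":0,"ax":0,"ay":0,"az":0,"grip":1},
    {"x":-0.1,"y":-5.0,"z":0,"ax":0,"ay":0,"az":0,"grip":1},
    {"x":-0.1,"y":-9.0,"z":0,"ax":0,"ay":0,"az":0,"grip":1},
    {"x":-4,"y":-12.0,"z":-4.2,"ax":0,"ay":0,"az":0,"grip":1},
    {"x":-7.5,"y":-12.0,"z":-8.5,"ax":0,"ay":0,"az":0,"grip":1},
    {"x":-11,"y":-12.0,"z":-13,"ax":0,"ay":0,"az":0,"grip":1},
    {"x":-15,"y":-12.0,"z":-17,"ax":0,"ay":0,"az":0,"grip":1},
    {"x":-19,"y":-12.0,"z":-21,"ax":0,"ay":0,"az":0,"grip":1},
    {"x":-22.1,"y":-12.0,"z":-26,"ax":0,"ay":0,"az":0,"grip":1},
    {"x":-22.1,"y":-12.0,"z":-28,"ax":0,"ay":0,"az":0,"grip":1},
    {"x":-22.1,"y":-12.0,"z":-28,"ax":0,"ay":0,"az":0,"grip":1},
    {"x":-22.1,"y":-12.0,"z":-28,"ax":0,"ay":0,"az":0,"grip":1}
  ]
}}

```text
time_s: 12.02
eef_pos: [0.431, -0.3602, 0.1769]
eef_rot: [-0.707, 0.707, 0.002, 0.001]
wrist_force: [0.3, -0.4, -1.4]
opening: 0.566
```

```bash
python3 - <<'E'
from h import *
P,im=shot("wrist"); cv2.imwrite("pics/w9.png",im[:,:,::-1])
for n,x0 in [("green_coaster",(.43,-.315)),("blue_coaster",(.604,-.268))]:
    r=regions_of("wrist",n); print(n,[(a["p"],a["rect"]) for a in r[:3]])
    for a in r[:2]: print(fit(n,[(P,a["mask"])],0,np.array(x0)))
E
python3 plan.py .4305,-.3155,.08,0 .4305,-.3155,.0350,0
```

```text
green_coaster [(0.94, [252.6, 127.7, 96.8, 102.8])]
(array([ 0.4287185 , -0.31540014,  0.        ]), np.float64(0.015501804089269045))
blue_coaster [(0.57, [447.9, 70.7, 128.1, 140.2])]
(array([ 0.60315434, -0.26724489, -0.31159683]), np.float64(0.0157875312675132))
t 12.18 at [ 0.4311 -0.36    0.1768] psi 0.002 open 0.565 F [ 0.1  0.8 -0.7] q [-0.91  0.23  1.72  0.    1.19 -0.91]
[0.4305, -0.3155, 0.08, 0.0] -> [-0.09  9.68  4.46] [0.001 0.002 0.004]
[0.4305, -0.3155, 0.035, 0.0] -> [-0.11 14.18  4.46] [0.001 0.002 0.004]
```

View pics/w9.png

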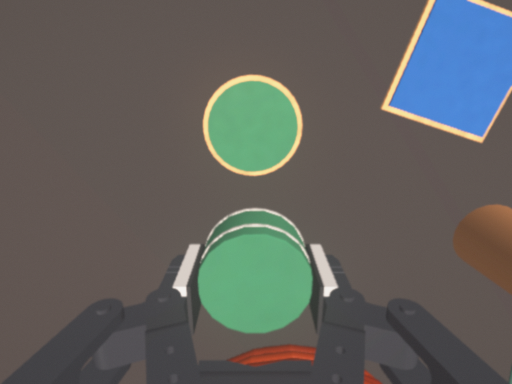

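Emit:
{"fn": "apply_moves", "kwargs": {
  "increments": [
    {"x":-0.15,"y":0,"z":2.5,"ax":0,"ay":0,"az":0,"grip":1},
    {"x":-0.15,"y":2,"z":4.5,"ax":0,"ay":0,"az":0,"grip":1},
    {"x":-0.15,"y":6,"z":4.5,"ax":0,"ay":0,"az":0,"grip":1},
    {"x":-0.15,"y":10,"z":4.5,"ax":0,"ay":0,"az":0,"grip":1},
    {"x":-0.15,"y":12.5,"z":4.5,"ax":0,"ay":0,"az":0,"grip":1},
    {"x":-0.15,"y":13.5,"z":4.5,"ax":0,"ay":0,"az":0,"grip":1},
    {"x":-0.15,"y":14.1,"z":4.5,"ax":0,"ay":0,"az":0,"grip":1},
    {"x":-0.15,"y":14.1,"z":4.5,"ax":0,"ay":0,"az":0,"grip":1}
  ]
}}

```text
time_s: 13.18
eef_pos: [0.4305, -0.3153, 0.0363]
eef_rot: [-0.707, 0.708, 0.003, 0.001]
wrist_force: [-0.3, 0.5, -1.4]
opening: 0.567
```

```bash
python3 plan.py .4292,-.3155,.0345,0
```

```text
t 13.18 at [ 0.4305 -0.3153  0.0363] psi 0.003 open 0.567 F [-0.3  0.5 -1.4] q [-0.86  0.4   1.85  0.    0.89 -0.86]
[0.4292, -0.3155, 0.0345, 0.0] -> [-0.13  0.18 -0.02] [0.001 0.003 0.005]
```

Emit:
{"fn": "apply_moves", "kwargs": {
  "increments": [
    {"x":-0.1,"y":0.1,"z":0,"ax":0,"ay":0,"az":0,"grip":1},
    {"x":-0.1,"y":0.2,"z":0,"ax":0,"ay":0,"az":0,"grip":1},
    {"x":-0.1,"y":0.2,"z":0,"ax":0,"ay":0,"az":0,"grip":1}
  ]
}}

```text
time_s: 13.55
eef_pos: [0.4296, -0.3155, 0.0346]
eef_rot: [-0.706, 0.708, 0.003, 0.001]
wrist_force: [-1.1, 1.0, -2.0]
opening: 0.564
```

Emit:
{"fn": "apply_moves", "kwargs": {
  "increments": [
    {"x":0,"y":0.1,"z":0,"ax":0,"ay":0,"az":0,"grip":1},
    {"x":0,"y":0.15,"z":0,"ax":0,"ay":0,"az":0,"grip":1},
    {"x":0,"y":0.15,"z":0,"ax":0,"ay":0,"az":0,"grip":1}
  ]
}}

```text
time_s: 13.92
eef_pos: [0.4296, -0.3155, 0.0345]
eef_rot: [-0.707, 0.708, 0.003, 0.001]
wrist_force: [-4.5, 4.7, 13.0]
opening: 0.564
```

Contact with the coaster (13 N). I release it and rise, turning on toward the yellow tin's side afterwards.

Emit:
{"fn": "apply_moves", "kwargs": {
  "increments": [
    {"x":0,"y":0,"z":0,"ax":0,"ay":0,"az":0,"grip":1},
    {"x":0,"y":0,"z":0,"ax":0,"ay":0,"az":0,"grip":0.3},
    {"x":0,"y":0,"z":0,"ax":0,"ay":0,"az":0,"grip":0.1},
    {"x":0,"y":0,"z":0,"ax":0,"ay":0,"az":0,"grip":0},
    {"x":0,"y":0,"z":0,"ax":0,"ay":0,"az":0,"grip":0},
    {"x":0,"y":-3,"z":0,"ax":0,"ay":0,"az":0,"grip":0},
    {"x":0,"y":-7,"z":0,"ax":0,"ay":0,"az":0,"grip":0},
    {"x":0,"y":-12,"z":0,"ax":0,"ay":0,"az":0,"grip":0},
    {"x":0,"y":-15,"z":0,"ax":0,"ay":0,"az":0,"grip":0}
  ]
}}

```text
time_s: 15.05
eef_pos: [0.4295, -0.3159, 0.1872]
eef_rot: [-0.706, 0.709, 0.004, 0.001]
wrist_force: [-0.2, -0.7, 0.0]
opening: 0.997
```

```bash
python3 - <<'E'
from h import *
P,im=shot("wrist"); cv2.imwrite("pics/w10.png",im[:,:,::-1])
for n,x0,z in [("green_tin",(.43,-.315),.007)]:
    r=regions_of("wrist",n); print(n,[(a["p"],a["rect"]) for a in r[:3]])
    for a in r[:2]: print(fit(n,[(P,a["mask"])],z,np.array(x0)))
E
python3 plan.py .652,-.0825,.2,.664 .652,-.0825,.13,.664
```

```text
green_tin [(0.74, [254.6, 177.1, 54.5, 60.5])]
(array([ 0.42920138, -0.31575689,  0.        ]), np.float64(0.022882567932623554))
t 15.15 at [ 0.4306 -0.3171  0.1887] psi 0.003 open 1.002 F [ 0.2  0.2 -0.4] q [-0.86  0.16  1.78  0.    1.19 -0.86]
[0.652, -0.0825, 0.2, 0.664] -> [22.22 -1.08 23.39] [ 0.011 -0.661  0.007]
[0.652, -0.0825, 0.13, 0.664] -> [22.15  5.92 23.44] [ 0.011 -0.661  0.007]
```

View pics/w10.png

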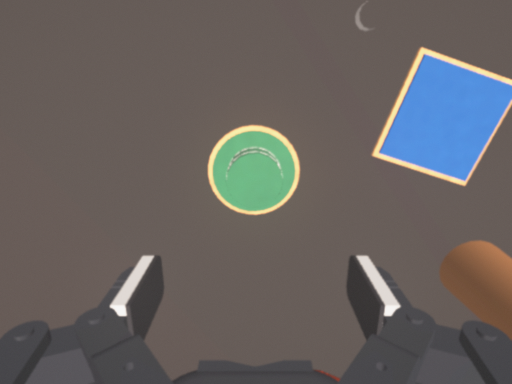

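```bash
python3 - <<'E'
from h import *
P=vision.camera_params("scene"); print("brown base",ray(P,[[164,150],[155,148],[173,148]],0), "dark disc",ray(P,[[271,207]],.01),"thimble",ray(P,[[241,169]],.01),"brass",ray(P,[[328,252]],.01),"cream",ray(P,[[329,325]],0))
E
```

```text
brown base [[ 0.6664736  -0.40860551  0.        ]
 [ 0.68555326 -0.43647321  0.        ]
 [ 0.63740376 -0.40554336  0.        ]] dark disc [[0.56167079 0.02544787 0.01      ]] thimble [[ 0.53076868 -0.16780586  0.01      ]] brass [[0.55049095 0.22398957 0.01      ]] cream [[0.66845681 0.36300411 0.        ]]
```

Emit:
{"fn": "apply_moves", "kwargs": {
  "increments": [
    {"x":4,"y":-1,"z":4,"ax":0,"ay":-0.15,"az":0,"grip":0},
    {"x":8,"y":-1,"z":8,"ax":0,"ay":-0.3,"az":0,"grip":0},
    {"x":12,"y":-1,"z":12,"ax":0,"ay":-0.45,"az":0,"grip":0},
    {"x":16,"y":-1,"z":16,"ax":0,"ay":-0.6,"az":0,"grip":0},
    {"x":20,"y":1,"z":20,"ax":0,"ay":-0.66,"az":0,"grip":0},
    {"x":22.2,"y":6,"z":23.4,"ax":0,"ay":-0.66,"az":0,"grip":0},
    {"x":22.2,"y":6,"z":23.4,"ax":0,"ay":-0.66,"az":0,"grip":0},
    {"x":22.2,"y":6,"z":23.4,"ax":0,"ay":-0.66,"az":0,"grip":0}
  ]
}}

```text
time_s: 16.15
eef_pos: [0.652, -0.083, 0.1282]
eef_rot: [-0.665, 0.672, 0.232, -0.228]
wrist_force: [0.2, -0.0, 0.4]
opening: 1.002
```

```bash
python3 - <<'E'
from h import *
P,im=shot("wrist"); cv2.imwrite("pics/w11.png",im[:,:,::-1])
for n,x0,z in [("blue_box",(.652,-.082),0)]:
    r=regions_of("wrist",n); print(n,[(a["p"],a["rect"]) for a in r[:3]])
    for a in r[:2]: print(fit(n,[(P,a["mask"])],z,np.array(x0)))
E
python3 plan.py .652,-.0825,.029,.664
```

```text
blue_box [(0.72, [256.6, 196.8, 88.6, 93.0])]
(array([ 0.65252166, -0.08255254,  0.66473424]), np.float64(0.03243676267202744))
t 16.25 at [ 0.653  -0.0843  0.1306] psi 0.662 open 0.994 F [ 0.2 -0.3  1.2] q [-0.31  0.48  1.49 -0.    1.16 -0.97]
[0.652, -0.0825, 0.029, 0.664] -> [-1.000e-02  1.016e+01  3.400e-01] [ 0.014 -0.002  0.004]
```

View pics/w11.png

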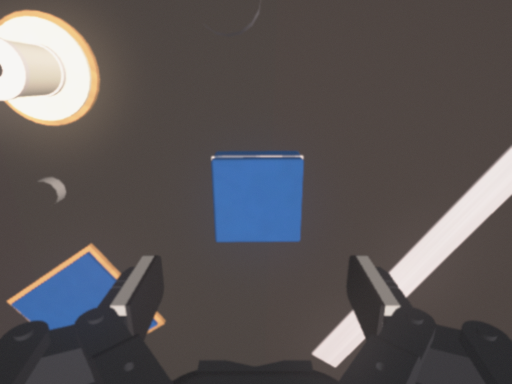

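Emit:
{"fn": "apply_moves", "kwargs": {
  "increments": [
    {"x":0,"y":4,"z":0.2,"ax":0.01,"ay":0,"az":0,"grip":0},
    {"x":0,"y":8,"z":0.2,"ax":0.01,"ay":0,"az":0,"grip":0},
    {"x":0,"y":10.3,"z":0.2,"ax":0.01,"ay":0,"az":0,"grip":0},
    {"x":0,"y":10.3,"z":0.2,"ax":0.01,"ay":0,"az":0,"grip":0},
    {"x":0,"y":10.3,"z":0.2,"ax":0.01,"ay":0,"az":0,"grip":0.1},
    {"x":0,"y":10.3,"z":0.2,"ax":0.01,"ay":0,"az":0,"grip":0.2},
    {"x":0,"y":10.3,"z":0.2,"ax":0.01,"ay":0,"az":0,"grip":0.4},
    {"x":0,"y":10.3,"z":0.2,"ax":0.01,"ay":0,"az":0,"grip":1},
    {"x":0,"y":10.3,"z":0.2,"ax":0.01,"ay":0,"az":0,"grip":1},
    {"x":0,"y":10.3,"z":0.2,"ax":0.01,"ay":0,"az":0,"grip":1}
  ]
}}

```text
time_s: 17.5
eef_pos: [0.6546, -0.084, 0.0299]
eef_rot: [-0.667, 0.67, 0.233, -0.227]
wrist_force: [0.5, -0.6, 7.3]
opening: 0.734
```

```bash
python3 plan.py .652,-.0825,.12,.664 .6032,-.2675,.12,1.264  .6032,-.2675,.045,1.264
python3 - <<'E'
from h import *
P,im=shot("side"); cv2.imwrite("pics/s12.png",cv2.resize(im[150:260,220:360,::-1],None,fx=4,fy=4,interpolation=2))
E
```

```text
t 17.5 at [ 0.6546 -0.084   0.0299] psi 0.662 open 0.734 F [ 0.5 -0.6  7.3] q [-0.31  0.62  1.51  0.    1.   -0.97]
[0.652, -0.0825, 0.12, 0.664] -> [-0.06 -9.01  0.21] [ 0.007 -0.002  0.006]
[0.6032, -0.2675, 0.12, 1.264] -> [-15.28  -9.02 -11.38] [ 0.009 -0.602  0.004]
[0.6032, -0.2675, 0.045, 1.264] -> [-15.33  -1.52 -11.33] [ 0.009 -0.602  0.004]
```

View pics/s12.png

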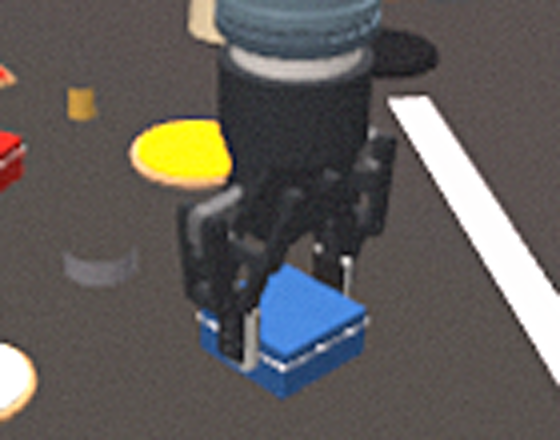

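```bash
python3 plan.py .6056,-.2683,.12,1.264  .6056,-.2683,.039,1.264
```

```text
t 17.55 at [ 0.6546 -0.084   0.0299] psi 0.662 open 0.731 F [-0.5  0.6  7.3] q [-0.31  0.62  1.51  0.    1.   -0.97]
[0.6056, -0.2683, 0.12, 1.264] -> [-15.14  -9.02 -11.59] [ 0.009 -0.602  0.004]
[0.6056, -0.2683, 0.039, 1.264] -> [-15.19  -0.92 -11.53] [ 0.009 -0.602  0.004]
```

Emit:
{"fn": "apply_moves", "kwargs": {
  "increments": [
    {"x":0,"y":-2,"z":0,"ax":0,"ay":0,"az":0,"grip":1},
    {"x":0,"y":-5,"z":0,"ax":0,"ay":0,"az":0,"grip":1},
    {"x":-0.5,"y":-9,"z":-0.5,"ax":0,"ay":-0.1,"az":0,"grip":1},
    {"x":-4,"y":-9,"z":-3,"ax":0,"ay":-0.2,"az":0,"grip":1},
    {"x":-8,"y":-9,"z":-6,"ax":0,"ay":-0.35,"az":0,"grip":1},
    {"x":-12,"y":-9,"z":-9,"ax":0,"ay":-0.5,"az":0,"grip":1},
    {"x":-15.1,"y":-9,"z":-11.6,"ax":0.005,"ay":-0.6,"az":0,"grip":1},
    {"x":-15.1,"y":-9,"z":-11.6,"ax":0.005,"ay":-0.6,"az":0,"grip":1},
    {"x":-15.1,"y":-6,"z":-11.6,"ax":0.005,"ay":-0.6,"az":0,"grip":1},
    {"x":-15.1,"y":-4,"z":-11.6,"ax":0.005,"ay":-0.6,"az":0,"grip":1},
    {"x":-15.1,"y":-2.5,"z":-11.6,"ax":0.005,"ay":-0.6,"az":0,"grip":1},
    {"x":-15.1,"y":-2,"z":-11.6,"ax":0.005,"ay":-0.6,"az":0,"grip":1}
  ]
}}

```text
time_s: 19.05
eef_pos: [0.6063, -0.2674, 0.0487]
eef_rot: [-0.571, 0.571, 0.419, -0.416]
wrist_force: [0.1, -0.8, -1.8]
opening: 0.736
```

```bash
python3 plan.py .6056,-.2683,.039,1.264
python3 - <<'E'
from h import *
P,im=shot("wrist"); cv2.imwrite("pics/w13.png",im[:,:,::-1])
P,im=shot("side"); cv2.imwrite("pics/s13.png",im[200:380,180:400,::-1])
E
python3 plan.py .6056,-.2683,.039,1.264
```

```text
t 19.05 at [ 0.6063 -0.2674  0.0487] psi 1.263 open 0.736 F [ 0.1 -0.8 -1.8] q [-0.6   0.6   1.49  0.    1.04 -1.86]
[0.6056, -0.2683, 0.039, 1.264] -> [-0.11  0.96  0.04] [ 0.003 -0.001  0.003]
t 19.15 at [ 0.6066 -0.2679  0.0494] psi 1.262 open 0.737 F [ 0.2 -0.4 -0.2] q [-0.6   0.6   1.49  0.    1.04 -1.86]
[0.6056, -0.2683, 0.039, 1.264] -> [-0.08  1.04  0.09] [ 0.004 -0.002  0.003]
```

View pics/w13.png

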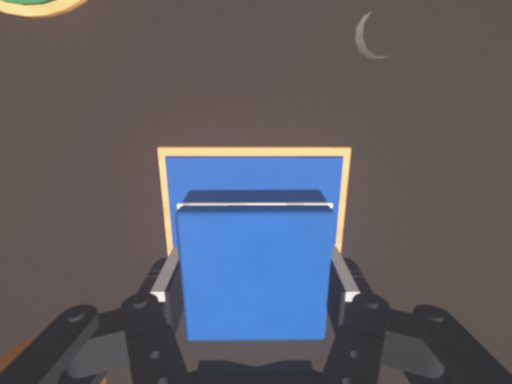

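View pics/s13.png

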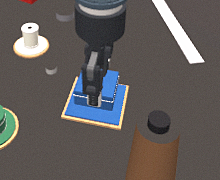

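Emit:
{"fn": "apply_moves", "kwargs": {
  "increments": [
    {"x":-0.1,"y":0.7,"z":0.1,"ax":0,"ay":0,"az":0,"grip":1},
    {"x":-0.1,"y":1.0,"z":0.1,"ax":0,"ay":0,"az":0,"grip":1},
    {"x":-0.1,"y":1.2,"z":0.1,"ax":0,"ay":0,"az":0,"grip":1},
    {"x":-0.1,"y":1.3,"z":0.1,"ax":0,"ay":0,"az":0,"grip":1},
    {"x":-0.1,"y":1.3,"z":0.1,"ax":0,"ay":0,"az":0,"grip":1}
  ]
}}

```text
time_s: 19.77
eef_pos: [0.6055, -0.2686, 0.0371]
eef_rot: [-0.57, 0.572, 0.419, -0.416]
wrist_force: [-2.7, 1.1, 4.5]
opening: 0.741
```

Contact (4.5 N, and the height matches). I release.

Emit:
{"fn": "apply_moves", "kwargs": {
  "increments": [
    {"x":0,"y":0,"z":0,"ax":0,"ay":0,"az":0,"grip":1},
    {"x":0,"y":0,"z":0,"ax":0,"ay":0,"az":0,"grip":0.2},
    {"x":0,"y":0,"z":0,"ax":0,"ay":0,"az":0,"grip":0},
    {"x":0,"y":0,"z":0,"ax":0,"ay":0,"az":0,"grip":0},
    {"x":0,"y":0,"z":0,"ax":0,"ay":0,"az":0,"grip":0},
    {"x":0,"y":-3,"z":0,"ax":0,"ay":0,"az":0,"grip":0},
    {"x":0,"y":-7,"z":0,"ax":0,"ay":0,"az":0,"grip":0},
    {"x":0,"y":-12,"z":0,"ax":0,"ay":0,"az":0,"grip":0},
    {"x":0,"y":-14,"z":0,"ax":0,"ay":0,"az":0,"grip":0}
  ]
}}

```text
time_s: 20.9
eef_pos: [0.6063, -0.2697, 0.1809]
eef_rot: [-0.568, 0.573, 0.42, -0.415]
wrist_force: [0.7, -0.6, 0.3]
opening: 1.001
```

```bash
python3 - <<'E'
from h import *
P,im=shot("wrist"); cv2.imwrite("pics/w14.png",im[:,:,::-1])
for n,x0,z in [("blue_box",(.603,-.267),.007),("blue_coaster",(.603,-.267),0)]:
    r=regions_of("wrist",n); print(n,[(a["p"],a["rect"]) for a in r[:3]])
    for a in r[:2]: print(fit(n,[(P,a["mask"])],z,np.array(x0)))
E
python3 plan.py .4617,.1139,.2,0 .4617,.1139,.13,0
```

```text
blue_box [(0.69, [255.3, 174.3, 74.0, 80.6])]
(array([ 0.6025069 , -0.26894638, -0.30835671]), np.float64(0.029172191702974026))
blue_coaster [(0.92, [257.0, 166.4, 111.2, 103.3]), (0.18, [257.3, 175.3, 77.4, 79.6])]
(array([ 0.60288638, -0.26781113, -0.3099321 ]), np.float64(0.5611814835212614))
(array([ 0.61679462, -0.28131101, -0.31003889]), np.float64(0.4205434775957755))
t 21.05 at [ 0.6051 -0.2689  0.1774] psi 1.263 open 1.001 F [ 0.7 -1.  -1.1] q [-0.6   0.44  1.44  0.    1.26 -1.86]
[0.4617, 0.1139, 0.2, 0.0] -> [32.14 -2.33 25.26] [0.004 1.263 0.006]
[0.4617, 0.1139, 0.13, 0.0] -> [32.12  4.67 25.3 ] [0.004 1.263 0.006]
```

View pics/w14.png

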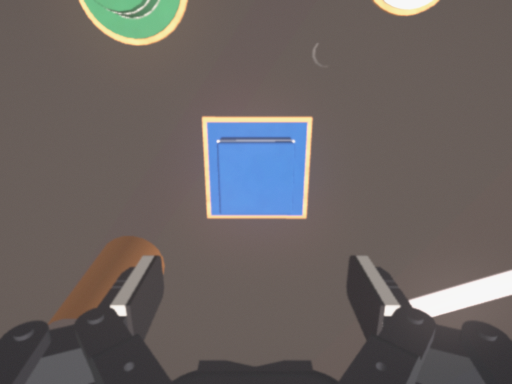

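Emit:
{"fn": "apply_moves", "kwargs": {
  "increments": [
    {"x":5,"y":-2.3,"z":4,"ax":0,"ay":0.16,"az":0,"grip":0},
    {"x":10,"y":-2.3,"z":8,"ax":0,"ay":0.33,"az":0,"grip":0},
    {"x":14,"y":-2.3,"z":11,"ax":0,"ay":0.5,"az":0,"grip":0},
    {"x":18,"y":-2.3,"z":14,"ax":0,"ay":0.66,"az":0,"grip":0},
    {"x":22,"y":-2.3,"z":17.5,"ax":0,"ay":0.83,"az":0,"grip":0},
    {"x":26,"y":-2.3,"z":20.5,"ax":0,"ay":1,"az":0,"grip":0},
    {"x":30,"y":-2.3,"z":23.5,"ax":0,"ay":1.15,"az":0,"grip":0},
    {"x":32.1,"y":-1,"z":25.3,"ax":0,"ay":1.26,"az":0,"grip":0},
    {"x":32.1,"y":4.5,"z":25.3,"ax":0,"ay":1.26,"az":0,"grip":0},
    {"x":32.1,"y":4.5,"z":25.3,"ax":0,"ay":1.26,"az":0,"grip":0},
    {"x":32.1,"y":4.5,"z":25.3,"ax":0,"ay":1.26,"az":0,"grip":0}
  ]
}}

```text
time_s: 22.42
eef_pos: [0.4615, 0.1135, 0.1317]
eef_rot: [0.707, -0.707, -0.002, -0.001]
wrist_force: [0.5, -0.1, -0.4]
opening: 1.001
```

```bash
python3 - <<'E'
from h import *
P,im=shot("wrist"); cv2.imwrite("pics/w15.png",im[:,:,::-1])
for n,x0,z in [("yellow_tin",(.4617,.114),.03),("red_box",(.463,.117),0),("red_coaster",(.429,.293),0)]:
    r=regions_of("wrist",n); print(n,[(a["p"],a["rect"]) for a in r[:3]])
    for a in r[:2]: print(fit(n,[(P,a["mask"])],z,np.array(x0)))
E
python3 plan.py .4617,.1139,.056,0
```

```text
yellow_tin [(0.68, [255.1, 211.2, 75.2, 84.7])]
(array([0.46050117, 0.11420333, 0.        ]), np.float64(0.033997510874520964))
red_box [(0.72, [256.0, 176.6, 119.4, 87.2])]
(array([ 0.46215921,  0.1166384 , -0.58340042]), np.float64(0.582690666459772))
red_coaster [(0.56, [459.9, 147.9, 104.1, 111.4])]
(array([0.429, 0.293, 0.   ]), np.float64(1.0))
t 22.62 at [0.4629 0.1134 0.1333] psi 0.002 open 1.001 F [ 0.3  1.3 -0.1] q [-0.01  0.11  1.96  0.    1.06 -0.01]
[0.4617, 0.1139, 0.056, 0.0] -> [-0.19  7.73  0.05] [-0.     0.002  0.009]
```

View pics/w15.png

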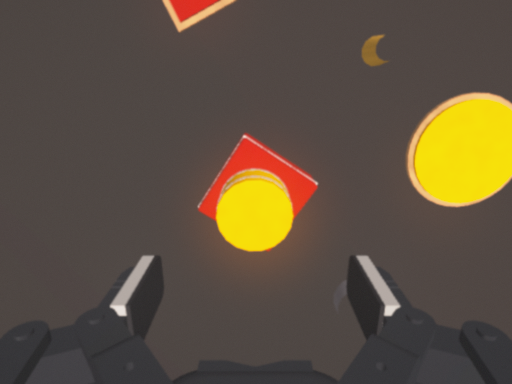

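Emit:
{"fn": "apply_moves", "kwargs": {
  "increments": [
    {"x":-0.15,"y":4,"z":0.05,"ax":0,"ay":0,"az":0,"grip":0},
    {"x":-0.15,"y":7,"z":0.05,"ax":0,"ay":0,"az":0,"grip":0},
    {"x":-0.15,"y":7.8,"z":0.05,"ax":0,"ay":0,"az":0,"grip":0},
    {"x":-0.15,"y":7.8,"z":0.05,"ax":0,"ay":0,"az":0,"grip":0},
    {"x":-0.15,"y":7.8,"z":0.05,"ax":0,"ay":0,"az":0,"grip":0.2},
    {"x":-0.15,"y":7.8,"z":0.05,"ax":0,"ay":0,"az":0,"grip":0.35},
    {"x":-0.15,"y":7.8,"z":0.05,"ax":0,"ay":0,"az":0,"grip":0.5},
    {"x":-0.15,"y":7.8,"z":0.05,"ax":0,"ay":0,"az":0,"grip":1},
    {"x":-0.15,"y":7.8,"z":0.05,"ax":0,"ay":0,"az":0,"grip":1},
    {"x":-0.15,"y":7.8,"z":0.05,"ax":0,"ay":0,"az":0,"grip":1}
  ]
}}

```text
time_s: 23.88
eef_pos: [0.4629, 0.114, 0.0566]
eef_rot: [0.707, -0.707, -0.004, -0.003]
wrist_force: [-3.1, 0.0, 8.8]
opening: 0.567
```

```bash
python3 plan.py .461,.114,.12,0 .6235,.146,.12,0  .6235,.146,.037,0
python3 - <<'E'
from h import *
P,im=shot("scene"); cv2.imwrite("pics/c16.png",cv2.resize(im[150:260,260:400,::-1],None,fx=4,fy=4,interpolation=2))
E
```

```text
t 23.88 at [0.4629 0.114  0.0566] psi 0.002 open 0.567 F [-3.1  0.   8.8] q [-0.01  0.25  1.99  0.    0.89 -0.01]
[0.461, 0.114, 0.12, 0.0] -> [-0.12 -6.34  0.01] [-0.     0.002  0.011]
[0.6235, 0.146, 0.12, 0.0] -> [16.13 -6.17  3.17] [-0.     0.002  0.011]
[0.6235, 0.146, 0.037, 0.0] -> [16.04  2.13  3.17] [-0.     0.002  0.011]
```

View pics/c16.png

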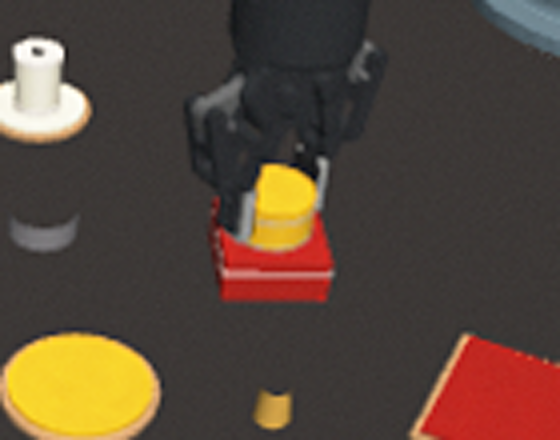

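Emit:
{"fn": "apply_moves", "kwargs": {
  "increments": [
    {"x":0,"y":-2,"z":0,"ax":0,"ay":0,"az":0,"grip":1},
    {"x":0,"y":-5,"z":0,"ax":0,"ay":0,"az":0,"grip":1},
    {"x":3,"y":-6.5,"z":0.5,"ax":0,"ay":0,"az":0,"grip":1},
    {"x":8,"y":-6.5,"z":1.5,"ax":0,"ay":0,"az":0,"grip":1},
    {"x":13,"y":-6.2,"z":2.5,"ax":0,"ay":0,"az":0,"grip":1},
    {"x":16,"y":-6.2,"z":3.2,"ax":0,"ay":0,"az":0,"grip":1},
    {"x":16,"y":-6.2,"z":3.2,"ax":0,"ay":0,"az":0,"grip":1},
    {"x":16,"y":-3,"z":3.2,"ax":0,"ay":0,"az":0,"grip":1},
    {"x":16,"y":0,"z":3.2,"ax":0,"ay":0,"az":0,"grip":1},
    {"x":16,"y":1,"z":3.2,"ax":0,"ay":0,"az":0,"grip":1},
    {"x":16,"y":1,"z":3.2,"ax":0,"ay":0,"az":0,"grip":1}
  ]
}}

```text
time_s: 25.3
eef_pos: [0.622, 0.1462, 0.048]
eef_rot: [0.707, -0.707, -0.004, -0.002]
wrist_force: [0.2, 0.1, -1.2]
opening: 0.566
```

```bash

python3 - <<'E'
from h import *
P,im=shot("wrist"); cv2.imwrite("pics/w17.png",im[:,:,::-1])
E
python3 plan.py .6235,.146,.034,0
```

```text
t 25.35 at [0.623  0.1462 0.0491] psi 0.002 open 0.563 F [-0.4 -1.3 -0.3] q [ 0.05  0.56  1.56 -0.    1.01  0.04]
[0.6235, 0.146, 0.034, 0.0] -> [ 0.03  1.51 -0.02] [-0.     0.002  0.011]
```

View pics/w17.png

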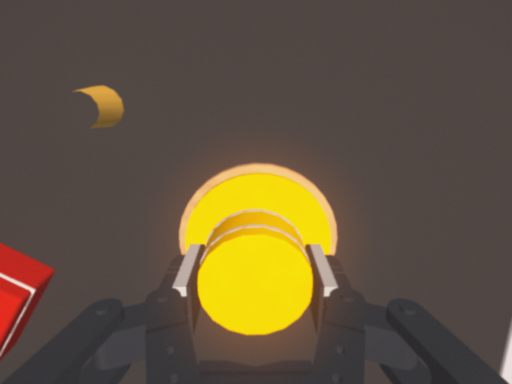

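The tin is over the yellow-topped coaster (258,240), not the black one. I lower it until contact.

Emit:
{"fn": "apply_moves", "kwargs": {
  "increments": [
    {"x":0,"y":1,"z":0,"ax":0,"ay":0,"az":0,"grip":1},
    {"x":0,"y":1.4,"z":0,"ax":0,"ay":0,"az":0,"grip":1},
    {"x":0,"y":1.6,"z":0,"ax":0,"ay":0,"az":0,"grip":1},
    {"x":0,"y":1.7,"z":0,"ax":0,"ay":0,"az":0,"grip":1},
    {"x":0,"y":1.7,"z":0,"ax":0,"ay":0,"az":0,"grip":1}
  ]
}}

```text
time_s: 25.98
eef_pos: [0.6231, 0.1462, 0.0337]
eef_rot: [0.707, -0.707, -0.004, -0.003]
wrist_force: [-6.4, -1.0, 10.9]
opening: 0.567
```

Emit:
{"fn": "apply_moves", "kwargs": {
  "increments": [
    {"x":0,"y":0,"z":0,"ax":0,"ay":0,"az":0,"grip":1},
    {"x":0,"y":0,"z":0,"ax":0,"ay":0,"az":0,"grip":0.3},
    {"x":0,"y":0,"z":0,"ax":0,"ay":0,"az":0,"grip":0.1},
    {"x":0,"y":0,"z":0,"ax":0,"ay":0,"az":0,"grip":0},
    {"x":0,"y":0,"z":0,"ax":0,"ay":0,"az":0,"grip":0},
    {"x":0,"y":-3,"z":0,"ax":0,"ay":0,"az":0,"grip":0},
    {"x":0,"y":-7,"z":0,"ax":0,"ay":0,"az":0,"grip":0},
    {"x":0,"y":-12,"z":0,"ax":0,"ay":0,"az":0,"grip":0},
    {"x":0,"y":-14,"z":0,"ax":0,"ay":0,"az":0,"grip":0}
  ]
}}

```text
time_s: 27.1
eef_pos: [0.6234, 0.1464, 0.1773]
eef_rot: [0.707, -0.707, -0.006, -0.005]
wrist_force: [1.0, 0.5, -1.1]
opening: 1.001
```

```bash
python3 - <<'E'
from h import *
P,im=shot("wrist"); cv2.imwrite("pics/w18.png",im[:,:,::-1])
for n,x0,z in [("yellow_tin",(.623,.146),.007),("yellow_coaster",(.623,.146),0)]:
    r=regions_of("wrist",n); print(n,[(a["p"],a["rect"]) for a in r[:3]])
    for a in r[:2]: print(fit(n,[(P,a["mask"])],z,np.array(x0)))
E
python3 plan.py .462,.117,.17,-.584 .462,.117,.13,-.584
```

```text
yellow_tin [(0.96, [253.1, 182.3, 59.6, 61.3]), (0.57, [76.6, 210.8, 104.5, 98.1])]
(array([0.62275158, 0.14630108, 0.        ]), np.float64(0.019093686354378803))
(array([0.623, 0.146, 0.   ]), np.float64(1.0))
yellow_coaster [(0.92, [253.6, 174.4, 97.1, 92.0]), (0.7, [456.8, 20.9, 105.3, 41.9])]
(array([0.62333641, 0.14464405, 0.        ]), np.float64(0.4363918844818132))
(array([0.623, 0.146, 0.   ]), np.float64(1.0))
t 27.25 at [0.622  0.1463 0.174 ] psi 0.002 open 1.001 F [-0.3  0.5 -0.8] q [ 0.05  0.39  1.52 -0.    1.22  0.04]
[0.462, 0.117, 0.17, -0.584] -> [-16.01   0.21  -2.89] [-0.004  0.586  0.011]
[0.462, 0.117, 0.13, -0.584] -> [-16.05   4.21  -2.89] [-0.004  0.586  0.011]
```

View pics/w18.png

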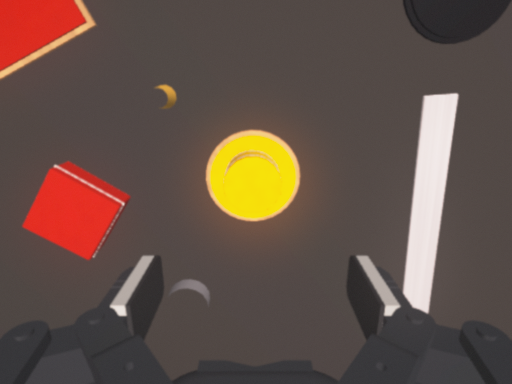

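Emit:
{"fn": "apply_moves", "kwargs": {
  "increments": [
    {"x":-5,"y":0,"z":-1,"ax":0,"ay":0.15,"az":0,"grip":0},
    {"x":-10,"y":0,"z":-2,"ax":0,"ay":0.3,"az":0,"grip":0},
    {"x":-16,"y":0,"z":-2.9,"ax":0,"ay":0.45,"az":0,"grip":0},
    {"x":-16,"y":4,"z":-2.9,"ax":0,"ay":0.585,"az":0.01,"grip":0},
    {"x":-16,"y":4,"z":-2.9,"ax":0,"ay":0.585,"az":0.01,"grip":0},
    {"x":-16,"y":4,"z":-2.9,"ax":0,"ay":0.585,"az":0.01,"grip":0}
  ]
}}

```text
time_s: 28.0
eef_pos: [0.4626, 0.1169, 0.1315]
eef_rot: [0.679, -0.677, 0.202, -0.202]
wrist_force: [1.1, -0.1, 1.2]
opening: 1.0
```

```bash
python3 - <<'E'
from h import *
P,im=shot("wrist"); cv2.imwrite("pics/w19.png",im[:,:,::-1])
for n,x0,z in [("red_box",(.462,.117),0)]:
    r=regions_of("wrist",n); print(n,[(a["p"],a["rect"]) for a in r[:3]])
    for a in r[:2]: print(fit(n,[(P,a["mask"])],z,np.array(x0)))
E
python3 plan.py .4625,.117,.027,-.584
```

```text
red_box [(0.71, [255.4, 195.8, 87.6, 89.9]), (0.15, [430.1, 51.5, 128.2, 103.1])]
(array([ 0.46254361,  0.11640113, -0.58003686]), np.float64(0.02435500034959326))
(array([0.462, 0.117, 0.   ]), np.float64(1.0))
t 28.1 at [0.4635 0.1169 0.1324] psi -0.581 open 0.998 F [0.4 0.4 0.4] q [-0.    0.12  1.95  0.    1.07  0.58]
[0.4625, 0.117, 0.027, -0.584] -> [-0.09 10.54 -0.09] [-0.004  0.003  0.001]
```

View pics/w19.png

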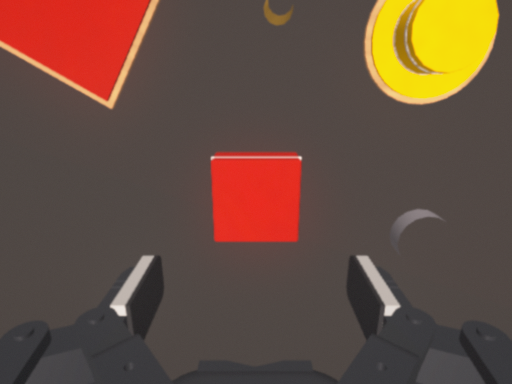

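Emit:
{"fn": "apply_moves", "kwargs": {
  "increments": [
    {"x":-0.1,"y":4,"z":-0.1,"ax":0,"ay":0,"az":0,"grip":0},
    {"x":-0.1,"y":8,"z":-0.1,"ax":0,"ay":0,"az":0,"grip":0},
    {"x":-0.1,"y":10.5,"z":-0.1,"ax":0,"ay":0,"az":0,"grip":0},
    {"x":-0.1,"y":10.5,"z":-0.1,"ax":0,"ay":0,"az":0,"grip":0},
    {"x":-0.1,"y":10.5,"z":-0.1,"ax":0,"ay":0,"az":0,"grip":0.1},
    {"x":-0.1,"y":10.5,"z":-0.1,"ax":0,"ay":0,"az":0,"grip":0.2},
    {"x":-0.1,"y":10.5,"z":-0.1,"ax":0,"ay":0,"az":0,"grip":0.4},
    {"x":-0.1,"y":10.5,"z":-0.1,"ax":0,"ay":0,"az":0,"grip":1},
    {"x":-0.1,"y":10.5,"z":-0.1,"ax":0,"ay":0,"az":0,"grip":1},
    {"x":-0.1,"y":10.5,"z":-0.1,"ax":0,"ay":0,"az":0,"grip":1}
  ]
}}

```text
time_s: 29.35
eef_pos: [0.4637, 0.117, 0.0291]
eef_rot: [0.679, -0.676, 0.201, -0.204]
wrist_force: [-1.3, 0.0, 6.4]
opening: 0.737
```

```bash
python3 plan.py .4625,.117,.17,-.584 .429,.23,.17,-1.139
```

```text
t 29.35 at [0.4637 0.117  0.0291] psi -0.581 open 0.737 F [-1.3  0.   6.4] q [-0.    0.31  1.99  0.    0.83  0.57]
[0.4625, 0.117, 0.17, -0.584] -> [-6.000e-02 -1.409e+01  1.000e-02] [-0.005  0.003  0.003]
[0.429, 0.23, 0.17, -1.139] -> [ -9.06 -14.08   7.62] [-0.006  0.558  0.001]
```

```bash
python3 plan.py .396,.243,.18,-.58
```

```text
t 29.35 at [0.4637 0.117  0.0291] psi -0.581 open 0.737 F [-1.3  0.   6.4] q [-0.    0.31  1.99  0.    0.83  0.57]
[0.396, 0.243, 0.18, -0.58] -> [-12.53 -15.09   6.9 ] [-0.005 -0.001  0.003]
```

Emit:
{"fn": "apply_moves", "kwargs": {
  "increments": [
    {"x":0,"y":-2,"z":0,"ax":0,"ay":0,"az":0,"grip":1},
    {"x":0,"y":-5,"z":0,"ax":0,"ay":0,"az":0,"grip":1},
    {"x":-2,"y":-9,"z":1,"ax":0,"ay":0,"az":0,"grip":1},
    {"x":-6,"y":-13,"z":3,"ax":0,"ay":0,"az":0,"grip":1},
    {"x":-10,"y":-15,"z":5.5,"ax":0,"ay":0,"az":0,"grip":1},
    {"x":-12.5,"y":-15,"z":6.9,"ax":0,"ay":0,"az":0,"grip":1},
    {"x":-12.5,"y":-15,"z":6.9,"ax":0,"ay":0,"az":0,"grip":1},
    {"x":-12.5,"y":-15,"z":6.9,"ax":0,"ay":0,"az":0,"grip":1}
  ]
}}

```text
time_s: 30.35
eef_pos: [0.3963, 0.2425, 0.1792]
eef_rot: [0.679, -0.676, 0.201, -0.204]
wrist_force: [-0.0, -0.9, -1.6]
opening: 0.736
```

```bash
python3 - <<'E'
from h import *
vision.camera("wrist")
P,im=shot("wrist"); cv2.imwrite("pics/w20.png",im[:,:,::-1])
for n,x0,z in [("red_coaster",(.429,.293),0)]:
    r=regions_of("wrist",n); print(n,[(a["p"],a["rect"]) for a in r[:3]])
    for a in r[:2]: print(fit(n,[(P,a["mask"])],z,np.array(x0)))
E
python3 plan.py
```

```text
red_coaster [(0.81, [256.8, 103.3, 153.4, 153.2])]
(array([0.43141289, 0.29386648, 0.45550596]), np.float64(0.019049156509807097))
t 30.5 at [0.3966 0.242  0.1789] psi -0.582 open 0.737 F [ 0.4  0.5 -0.9] q [0.29 0.02 1.95 0.   1.17 0.87]
```

View pics/w20.png

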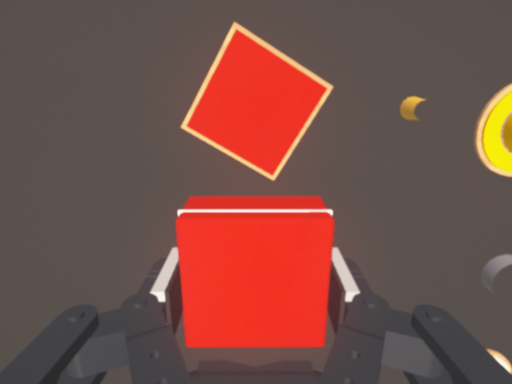

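```bash
python3 plan.py .432,.2943,.179,-1.115 .432,.2943,.048,-1.115
```

```text
t 30.5 at [0.3966 0.242  0.1789] psi -0.582 open 0.737 F [ 0.4  0.5 -0.9] q [0.29 0.02 1.95 0.   1.17 0.87]
[0.432, 0.2943, 0.179, -1.115] -> [0.08 0.03 6.31] [-0.006  0.533  0.001]
[0.432, 0.2943, 0.048, -1.115] -> [ 0.05 13.13  6.25] [-0.006  0.533  0.001]
```

Emit:
{"fn": "apply_moves", "kwargs": {
  "increments": [
    {"x":0,"y":0,"z":2.5,"ax":0,"ay":0.15,"az":0,"grip":1},
    {"x":0,"y":1,"z":5,"ax":0,"ay":0.33,"az":0,"grip":1},
    {"x":0.05,"y":4,"z":6.3,"ax":0,"ay":0.5,"az":0,"grip":1},
    {"x":0.05,"y":7,"z":6.3,"ax":0,"ay":0.533,"az":0,"grip":1},
    {"x":0.05,"y":10,"z":6.3,"ax":0,"ay":0.533,"az":0,"grip":1},
    {"x":0.05,"y":12,"z":6.3,"ax":0,"ay":0.533,"az":0,"grip":1},
    {"x":0.05,"y":13,"z":6.3,"ax":0,"ay":0.533,"az":0,"grip":1},
    {"x":0.05,"y":13,"z":6.3,"ax":0,"ay":0.533,"az":0,"grip":1}
  ]
}}

```text
time_s: 31.5
eef_pos: [0.4323, 0.2942, 0.0487]
eef_rot: [0.601, -0.598, 0.374, -0.375]
wrist_force: [-0.6, -0.4, -1.9]
opening: 0.738
```

```bash
python3 - <<'E'
from h import *
P,im=shot("wrist"); cv2.imwrite("pics/w21.png",im[:,:,::-1])
E
python3 plan.py .432,.2943,.036,-1.115
```

```text
t 31.55 at [0.4328 0.2945 0.0495] psi -1.116 open 0.736 F [ 0.7  0.1 -2.2] q [0.37 0.35 1.87 0.   0.91 1.49]
[0.432, 0.2943, 0.036, -1.115] -> [-0.02  1.35 -0.09] [-0.006 -0.001 -0.   ]
```

View pics/w21.png

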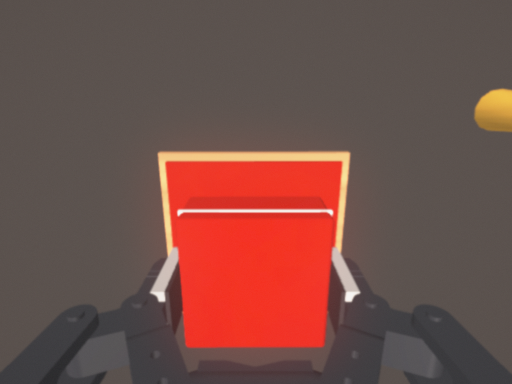

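The red box is square with the red coaster and centred on it. I lower it.

Emit:
{"fn": "apply_moves", "kwargs": {
  "increments": [
    {"x":0,"y":0.8,"z":-0.1,"ax":0,"ay":0,"az":0,"grip":1},
    {"x":0,"y":1.2,"z":-0.1,"ax":0,"ay":0,"az":0,"grip":1},
    {"x":0,"y":1.4,"z":-0.1,"ax":0,"ay":0,"az":0,"grip":1},
    {"x":0,"y":1.45,"z":-0.1,"ax":0,"ay":0,"az":0,"grip":1},
    {"x":0,"y":1.45,"z":-0.1,"ax":0,"ay":0,"az":0,"grip":1}
  ]
}}

```text
time_s: 32.17
eef_pos: [0.4319, 0.2941, 0.0361]
eef_rot: [0.602, -0.598, 0.373, -0.375]
wrist_force: [-4.7, -2.8, 10.2]
opening: 0.731
```

Emit:
{"fn": "apply_moves", "kwargs": {
  "increments": [
    {"x":0,"y":0,"z":0,"ax":0,"ay":0,"az":0,"grip":1},
    {"x":0,"y":0,"z":0,"ax":0,"ay":0,"az":0,"grip":0.2},
    {"x":0,"y":0,"z":0,"ax":0,"ay":0,"az":0,"grip":0},
    {"x":0,"y":0,"z":0,"ax":0,"ay":0,"az":0,"grip":0},
    {"x":0,"y":0,"z":0,"ax":0,"ay":0,"az":0,"grip":0},
    {"x":0,"y":-3,"z":0,"ax":0,"ay":0,"az":0,"grip":0},
    {"x":0,"y":-7,"z":0,"ax":0,"ay":0,"az":0,"grip":0},
    {"x":0,"y":-12,"z":0,"ax":0,"ay":0,"az":0,"grip":0},
    {"x":0,"y":-17,"z":0,"ax":0,"ay":0,"az":0,"grip":0},
    {"x":0,"y":-19,"z":0,"ax":0,"ay":0,"az":0,"grip":0},
    {"x":0,"y":-19,"z":0,"ax":0,"ay":0,"az":0,"grip":0}
  ]
}}

```text
time_s: 33.55
eef_pos: [0.432, 0.2941, 0.228]
eef_rot: [0.603, -0.597, 0.372, -0.376]
wrist_force: [-0.5, -0.6, -0.8]
opening: 0.999
```

```bash
python3 - <<'E'
from h import *
P,im=shot("wrist"); cv2.imwrite("pics/w22.png",im[:,:,::-1])
for n,x0,z in [("red_box",(.431,.294),.007)]:
    r=regions_of("wrist",n); print(n,[(a["p"],a["rect"]) for a in r[:3]])
    for a in r[:2]: print(fit(n,[(P,a["mask"])],z,np.array(x0)))
a=shot("scene")[1][120:300,160:440,::-1]; b=shot("side")[1][140:360,120:340,::-1]
cv2.imwrite("pics/f22.png",np.hstack([cv2.resize(a,None,fx=1.5,fy=1.5,interpolation=2),cv2.resize(b,(270,270))]))
E
python3 plan.py
```

```text
red_box [(0.76, [254.0, 169.1, 65.8, 65.2])]
(array([0.43131165, 0.29386448, 0.45042391]), np.float64(0.035049445265741386))
t 33.75 at [0.43   0.2933 0.2243] psi -1.115 open 1.0 F [ 0.6  0.7 -0.8] q [0.37 0.09 1.78 0.   1.27 1.49]
```

View pics/w22.png

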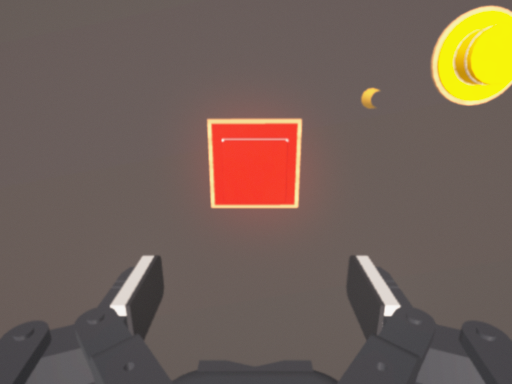

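View pics/f22.png

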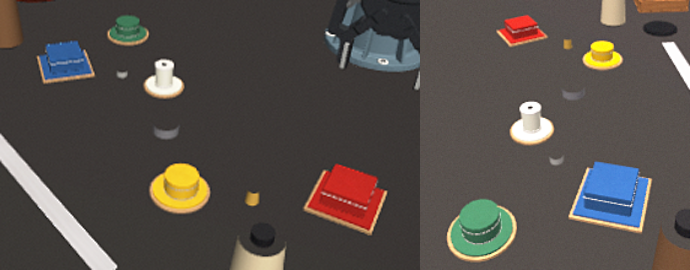

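All five things stand upright and centred on their own coasters, and the gripper is open and clear, so I hand the job in.

```bash
python3 - <<'E'
from bench import ticket
print(ticket.hand_in())
E
```

```text
the job is handed in; nothing more can be done
None
```

I took both piles apart and set all five things upright on the coasters of their own colour: the reel first, then the green tin, blue box, yellow tin and red box. Each was let go, nothing toppled, and the job was handed in at about 34 s with the gripper open and clear. The highest wrist force I read was about 22 N.

**Placement:** Silhouette fits in the wrist camera after each release put every piece about 1 to 2 mm or less from its coaster's centre. Both boxes are square with their coasters to within about 0.01 rad. The last scene and side pictures show all five standing, and the black look-alike coaster untouched.

**Checks that disagreed:**
- The side view put the reel about 4 mm off in y, where the wrist view said under 1 mm. The wrist fit was much tighter, so I trusted it.
- The scene view's fit of the placed reel failed outright because the network's top hit was the blue coaster.
- Re-fits of the blue and yellow coasters after placing fitted poorly, because the box or tin covered part of them. I compared against the earlier clean fits instead.

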